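# Fit up a pipe foot for tack welding

### The job

Lay out the parts of a pipe foot on the base plate, ready for tack welding: stand the pipe stub upright in the middle of the plate, midway between the round boss and the square lug, and lay the flange ring flat and centred on top of it. Stand the tall gusset between the pipe and the round boss and the low gusset between the pipe and the square lug, each upright on its foot, in line from pipe to boss or lug, its vertical edge facing the pipe and about 6 mm from it. Leave the bottle, the screwdriver and the brush alone.

Things in the scene. Friction and masses are not known exactly. Their poses are not given: they have to be found in the camera images.
- plate: the base plate: plain grey flat steel plate, 120 x 300 x 8 mm thick, fixed to the bench; origin at the centre of its underside (on the bench, z = 0; its top is 8 mm higher), x across its 120 mm width, y along its 300 mm length, z up. On it are welded the boss and the lug, one near each end (which end changes)
- boss: the round boss: dark steel cylinder, 32 mm diameter, 30 mm high, welded on the plate's long centre line 125 mm from the plate's centre; origin at the centre of its foot, on the plate's top
- lug: the square lug: dark steel block, 32 x 32 mm, 30 mm high, welded on the plate's long centre line 125 mm from the plate's centre, opposite the boss; origin at the centre of its foot, on the plate's top
- pipe_mid (a point): centre of the pipe stub: loose dark steel tube, 48 mm outside and 38 mm inside diameter, 60 mm tall, open at both ends, standing upright on the bench; this point is on its axis half-way up (30 mm above its foot), z along the axis; about 0.25 kg
- flange_mid (a point): centre of the flange ring: loose bright flat steel ring, 64 mm outside diameter with a 22 mm hole, 10 mm thick, lying flat on the bench; this point is on its axis at half thickness (5 mm above its underside), z along the axis; about 0.2 kg
- tall_gusset_center (a point): centre of the tall gusset: loose upright piece of 15 mm steel plate with a foot 40 mm long and a vertical edge 56 mm high; standing on its foot. This point is mid-foot, mid-thickness and half-way up (28 mm above the foot's underside); x runs along the foot from the vertical edge (at x = -20 mm) to the toe (at x = +20 mm), y across the thickness, z up. The top is flat for 12 mm from the vertical edge, then slopes straight down to a toe 10 mm high; about 0.17 kg
- low_gusset_center (a point): centre of the low gusset: loose upright piece of 15 mm steel plate with a foot 60 mm long and a vertical edge 34 mm high; standing on its foot. This point is mid-foot, mid-thickness and half-way up (17 mm above the foot's underside); x runs along the foot from the vertical edge (at x = -30 mm) to the toe (at x = +30 mm), y across the thickness, z up. The top is flat for 18 mm from the vertical edge, then slopes straight down to a toe 10 mm high; about 0.16 kg
- bottle: bystander: orange plastic bottle with a blue cap, 56 mm diameter, 150 mm tall, standing; origin at the centre of its underside
- screwdriver: bystander: screwdriver with a yellow handle, 200 mm long and 26 mm thick, lying on the bench beyond the plate; origin on the bench under its middle, x along it towards the tip
- wire_brush: bystander: brush with a light wooden handle and a grey head, 200 mm long, lying on the bench to the right of the plate; origin on the bench under its middle, x along it towards the bristles
Mind the look-alikes: they are no part of the job. Leave any orange look-alike of the part that bears pipe_mid alone. Leave any black look-alike of the part that bears tall_gusset_center alone.

How it is judged:
By the outcome, as a careful person would: the job done as asked, in the order asked, and still so for the second after the job is handed in, with the robot touching nothing.
It also fails if it takes over 115 s, if anything falls off the work surface, if the arm or the gripper's body presses on something with over 40 N, if the wrist force passes 120 N, or if a joint passes its speed limit or range.

### The arm

A 6-joint arm with a two-finger parallel gripper is mounted at the origin on the work surface. World frame = base frame: x ahead of the robot, y to its left, z up, the work surface at z = 0. Lengths are in m, angles in rad, forces in N, time in s.
With the tool pointing down it reaches from about 0.375 to 0.9 m from the base axis. Payload 3.1 kg.
Tool frame: the origin (TCP) lies on the centre line of the jaws, within the pads' length; the fingertips stand robot.tip_reach ahead of it and the grasp point (between the pads) lies 8 mm behind it (robot.tip_reach is the distance from the TCP to the fingertips, in m); z points along the fingers, y is the line along which they close (so a half turn about z gives the same grasp; the last joint's range is limited). The gripper opens to 87 mm and grips with 3 to 60 N. Pads are 19 mm wide; open, the fingers measure 117 mm over their backs; the gripper's body (75 mm by 190 mm) begins 51 mm behind the grasp point.
Start: joints at [-1.294, 0.527, 1.433, -0, 1.181, -0.178], TCP at [0.275, -0.561, 0.234] pointing down, gripper open.
Joint ranges: [-3.08, 3.08], [-0.75, 2.2], [0.22, 2.44], [-1.43, 4.57], [0, 2.65], [-2.85, 2.85]. Speed limits (rad/s): [2.79, 2.79, 3.14, 3.14, 3.14, 3.14].

### API

Orientations are given as a unit quaternion [x, y, z, w].
In Python, from rig import robot gives the robot as it stands.
- The arm moves only by the tool jog_arm, never from a script. Its argument "motion" is one flat list of numbers, 7 for each row, row after row: the shift along the tool's x, y, z scaled (see below), then the turn, a rotation vector about the tool's x, y, z scaled (see below), then the gripper's target within -1 to 1 (shut at 1, half-way at 0, fully open at -1). In form: [x, y, z, rx, ry, rz, hand, x, y, z, rx, ry, rz, hand, ...]. A call has 1 to 12 rows; each row shifts and turns the commanded pose from where the row before left it, along the tool's axes as they then stand; what a row does not reach is not made up. The controller multiplies each number of a shift by 4 cm and each number of a turn by 4 degrees. A row lasts 1/8 s, in which the tool goes at most 62.5 mm and 10.7 degrees, less where a joint would pass 70% of its speed; a pose out of reach is approached as far as the arm can. A call with a number of a shift or a turn outside -1 to 1 is refused whole. A call with a gripper value outside its range is refused whole. The fingers move at their own pace and stop on an object; "grip_force" is the grip in N (left out, the last holds). Time passes only in rows, so rows that do not move let the fingers close. It gives the time, the measured TCP pose, the force, the opening and the grip force at its end, in the units of the state.
- robot.get_obs(): the state, without advancing time (a new reading comes with each control period).
- robot.camera(name): name is "scene" or "side" or "wrist"; returns the picture (480x640x3 uint8, blue, green, red); there is no depth.
- robot.calibration(name): a dict with "fx", "fy", "cx", "cy" (pixels), "R" (3x3) and "t" (3): a world point X has camera coordinates R X + t; the wrist camera has in their place "T_tool_cam" (4x4, takes a point from camera to tool coordinates, whose origin is the TCP and whose axes are the flange's). Camera axes: x right, y down, z forward; pixel columns grow to the right and rows downward; lengths in m; the calibration is good to about 2 mm. A picture is of the moment at which its call begins: read the wrist's pose just before it. calibration takes no time and is no camera call.
- robot.hand_in(): hands the job in; it is judged then, once.
The state is a dict: "time": time; "q": joint angles; "joint_velocities": joint speeds; "joint_torque": joint torques, N m; "position": TCP position; "tool_rot": TCP orientation; "ft_force": force on the tool from outside, world axes, zero at the start; "moment": the same for the moment, N m; "grip_width": finger opening in m; "grip_force": force on a finger pad.
Only numpy, scipy, OpenCV 4.12 (cv2) and the standard library are available. Lean on these libraries where they do the work, as an engineer would, in place of code of your own. Each camera call takes 0.05 s, during which the arm holds its last target. There are 200 camera calls.

## Working session

There is one attempt and no reset: what is moved stays moved. The work goes in short steps, Python scripts to look and compute and a tool call to move; the robot and the scene stay as the last step left them, time stands still between calls to the robot, and variables do not carry over. Pictures are saved under pics/ and viewed, at most 14 in all, crops included, and the job is handed in when it is done.

Besides the shell and the picture viewer there is one more tool, called by a JSON object that holds its "method" and its "body", one argument or row to a line. jog_arm: Moves the arm, as the interface text tells. Shifts and turns lie within -1 to 1; 1 stands for 4 cm of shift or 4 degrees of turn. Its arguments: {"type":"object","properties":{"motion":{"type":"array","items":{"type":"number"}},"grip_force":{"type":"number"}},"required":["motion"]}

```bash
mkdir -p pics; ls; python3 - <<'E'
from rig import robot
import cv2
o=robot.get_obs(); print(o['time'],o['position'],o['tool_rot'],o['grip_width'],robot.tip_reach)
for n in("scene","side","wrist"):
    cv2.imwrite(f"pics/{n}0.png",robot.camera(n)); print(n,robot.calibration(n))
E
```

```text
pics
0.0 [ 0.27439213 -0.56073724  0.23256254] [ 9.74251515e-01  2.25461219e-01 -4.87609139e-05 -1.10529798e-03] 0.08686881844844056 0.011
scene {'fx': 500.8396019164918, 'fy': 500.8396019164918, 'cx': 326.8971862877789, 'cy': 236.49511984151349, 'R': array([[ 0.78425544,  0.62021598, -0.0165994 ],
       [ 0.35040132, -0.46484005, -0.81310678],
       [-0.51201789,  0.63186697, -0.58187784]]), 't': array([-0.45706826, -0.15250151,  1.36966279])}
side {'fx': 602.3185186283254, 'fy': 602.3185186283254, 'cx': 314.6127698175856, 'cy': 238.13665418640136, 'R': array([[-0.99616347, -0.08599027,  0.01624834],
       [-0.05685343,  0.49476947, -0.86716253],
       [ 0.06652836, -0.86475942, -0.49776011]]), 't': array([0.57859996, 0.10189159, 1.09251197])}
wrist {'fx': 363.80615957566715, 'fy': 363.80615957566715, 'cx': 321.67725107716745, 'cy': 237.13888767132366, 'T_tool_cam': array([[-3.38763167e-05, -9.55137248e-01, -2.96163531e-01,
         8.18514034e-02],
       [ 9.99999825e-01, -2.07529902e-04,  5.54907040e-04,
        -7.64193219e-04],
       [-5.91475171e-04, -2.96163460e-01,  9.55137087e-01,
        -1.52248428e-01],
       [ 0.00000000e+00,  0.00000000e+00,  0.00000000e+00,
         1.00000000e+00]])}
```

View pics/scene0.png

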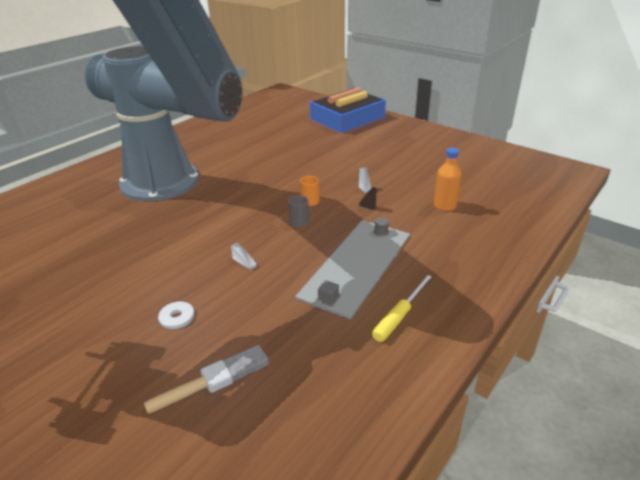

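View pics/side0.png

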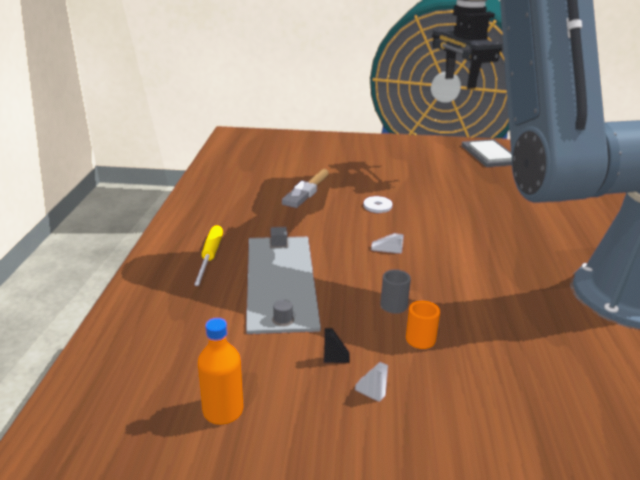

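```bash
cat > h.py <<'E'
from rig import robot
import numpy as np, cv2
from scipy.spatial.transform import Rotation as Ro
def cam(n,o=None):
    c=robot.calibration(n)
    K=np.array([[c['fx'],0,c['cx']],[0,c['fy'],c['cy']],[0,0,1]])
    if n=='wrist':
        o=o or robot.get_obs()
        T=np.eye(4);T[:3,:3]=Ro.from_quat(o['tool_rot']).as_matrix();T[:3,3]=o['position']
        W=np.linalg.inv(T@c['T_tool_cam']);return K,W[:3,:3],W[:3,3]
    return K,np.array(c['R']),np.array(c['t'])
def ray(C,u,v,z):
    K,R,t=C; d=R.T@np.linalg.inv(K)@[u,v,1]; o=-R.T@t
    return (o+d*(z-o[2])/d[2])
def proj(C,X):
    K,R,t=C; p=(R@np.atleast_2d(X).T).T+t; p=p@K.T; return p[:,:2]/p[:,2:]
E
python3 - <<'E'
from h import *
S=cam('scene');D=cam('side')
for n,s,sz in [('pipe',(298,211),.03),('flange',(176,315),.005),('lowg',(245,259),.012),('tallg',(365,182),.025),('boss top',(381,222),.038),('lug top',(328,288),.038)]:
    print(n,ray(S,*s,sz).round(3))
for n,s,sz in [('pipe',(396,292),.03),('flange',(378,204),.005),('lowg',(390,246),.012),('tallg',(373,384),.02),('boss top',(283,307),.038),('lug top',(279,233),.038)]:
    print(n,ray(D,*s,sz).round(3))
a=cv2.imread('pics/scene0.png');b=cv2.imread('pics/side0.png')
z=lambda i,u,v:cv2.resize(i[v-30:v+30,u-40:u+40],(400,300),interpolation=cv2.INTER_CUBIC)
cv2.imwrite('pics/crop.png',np.vstack([np.hstack([z(a,245,256),z(a,368,186)]),np.hstack([z(b,390,246),z(b,360,368)])]))
E
```

```text
pipe [0.436 0.077 0.03 ]
flange [ 0.463 -0.304  0.005]
lowg [ 0.45  -0.112  0.012]
tallg [0.478 0.292 0.025]
boss top [0.623 0.145 0.038]
lug top [ 0.666 -0.101  0.038]
pipe [0.434 0.083 0.03 ]
flange [ 0.461 -0.303  0.005]
lowg [ 0.439 -0.103  0.012]
tallg [0.472 0.301 0.02 ]
boss top [0.619 0.158 0.038]
lug top [ 0.659 -0.084  0.038]
```

View pics/crop.png

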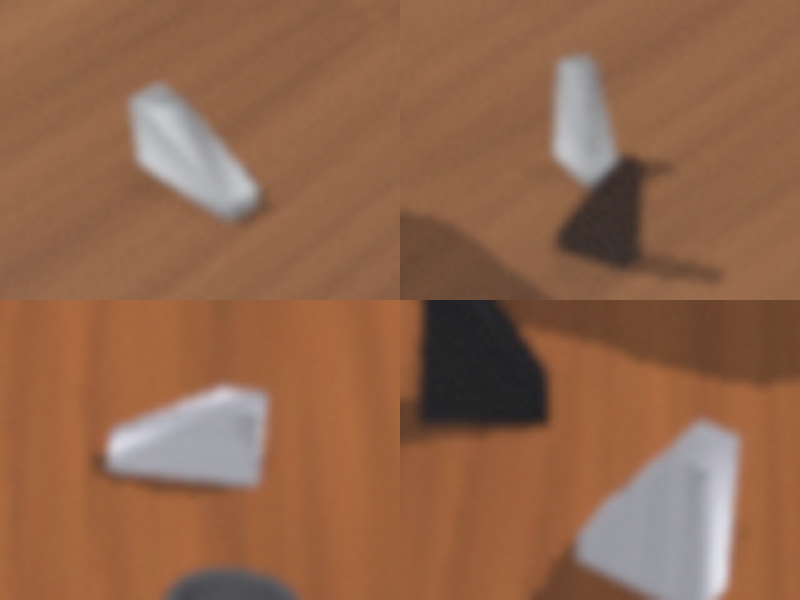

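Candidates:
- **Pipe:** dark tube at scene (298,211) against an orange one at (310,190). The dark one is meant.
- **Tall gusset:** grey piece at scene (365,180) against a black one at (369,198). The grey one is meant.
- **Low gusset:** the long, low grey piece at (243,256).

The crop confirms both grey gussets. Next I go to an overview pose.

```bash
cat >> h.py <<'E'
def plan(pos,yaw,o=None):
    "print rotation (units of 4deg, total) and then the shift (units of 4cm, total) in the tool frame after turning"
    o=o or robot.get_obs(); R0=Ro.from_quat(o['tool_rot'])
    a=np.radians(yaw); R1=Ro.from_matrix(np.array([[np.cos(a),np.sin(a),0],[np.sin(a),-np.cos(a),0],[0,0,-1]]))
    r=(R0.inv()*R1).as_rotvec(degrees=True)/4
    d=R1.inv().apply(np.array(pos)-o['position'])/.04
    print('turn',r.round(3),'shift',d.round(3),'q',o['q'].round(2) if hasattr(o['q'],'round') else o['q'],'t',o['time'])
E
python3 -c "
from h import *
plan([.53,.0,.30],0)"
```

```text
turn [-2.500e-02  1.000e-03  6.515e+00] shift [  6.389 -14.023  -1.681] q [-1.29  0.53  1.43  0.    1.18 -0.18] t 0.15
```

{"method": "jog_arm", "body": {
  "motion": [0, 0, -0.24, 0, 0, 0.93, -1, 0, 0, -0.24, 0, 0, 0.93, -1, 0, 0, -0.24, 0, 0, 0.93, -1, 0, 0, -0.24, 0, 0, 0.93, -1, 0, 0, -0.24, 0, 0, 0.93, -1, 0, 0, -0.24, 0, 0, 0.93, -1, 0, 0, -0.24, 0, 0, 0.93, -1, 0.456, -1, 0, 0, 0, 0, -1, 0.456, -1, 0, 0, 0, 0, -1, 0.456, -1, 0, 0, 0, 0, -1, 0.456, -1, 0, 0, 0, 0, -1, 0.456, -1, 0, 0, 0, 0, -1]
}}

```text
time: 1.65
position: [0.366, -0.3599, 0.3005]
tool_rot: [1.0, 0.0, -0.0, -0.0]
ft_force: [0.4, 0.5, -0.3]
grip_width: 0.087
grip_force: 0.0
```

{"method": "jog_arm", "body": {
  "motion": [0.456, -1, 0, 0, 0, 0, -1, 0.456, -1, 0, 0, 0, 0, -1, 0.456, -1, 0, 0, 0, 0, -1, 0.456, -1, 0, 0, 0, 0, -1, 0.456, -1, 0, 0, 0, 0, -1, 0.456, -1, 0, 0, 0, 0, -1, 0.456, -1, 0, 0, 0, 0, -1, 0.456, -1, 0, 0, 0, 0, -1, 0.456, -1, 0, 0, 0, 0, -1, 0, 0, 0, 0, 0, 0, -1]
}}

```text
time: 2.9
position: [0.5302, 0.0011, 0.3004]
tool_rot: [1.0, 0.002, -0.0, -0.0]
ft_force: [0.2, 0.3, 0.1]
grip_width: 0.087
grip_force: 0.0
```

```bash
python3 - <<'E'
from h import *
o=robot.get_obs(); im=robot.camera('wrist'); cv2.imwrite('pics/w1.png',im)
import pickle; pickle.dump(cam('wrist',o),open('w1.pkl','wb')); print(o['position'],o['tool_rot'])
C=cam('wrist',o)
for p in [(.435,.08,.03),(.462,-.304,.005),(.445,-.107,.01),(.475,.297,.02),(.62,.15,.038),(.6625,-.09,.038)]: print(proj(C,p).round())
E
```

```text
[0.53024508 0.00108989 0.30043288] [ 9.99997120e-01  2.38274830e-03 -8.65088680e-05 -2.73400938e-04]
[[259. 272.]]
[[557. 246.]]
[[405. 259.]]
[[ 85. 238.]]
[[185. 116.]]
[[410.  74.]]
```

View pics/w1.png

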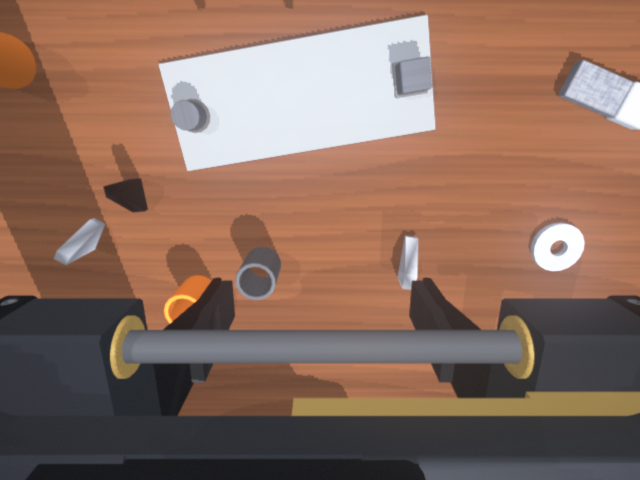

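```bash
cat >> h.py <<'E'
from scipy.optimize import minimize
def circ(r,zs): a=np.linspace(0,2*np.pi,60,endpoint=False); return np.array([[r*np.cos(t),r*np.sin(t),z] for z in zs for t in a])
def prism(pr,w=.0075): return np.array([[x,y,z] for x,z in pr for y in(-w,w)])
M=dict(pipe=circ(.024,(0,.06)),flange=circ(.032,(0,.01)),
 tall=prism([(-.02,0),(-.02,.056),(-.008,.056),(.02,.01),(.02,0)]),
 low=prism([(-.03,0),(-.03,.034),(-.012,.034),(.03,.01),(.03,0)]),
 plate=np.array([[x,y,.008] for x in(-.06,.06) for y in(-.15,.15)]),
 boss=circ(.016,(.0,.03)),lug=np.array([[x,y,z] for x in(-.016,.016) for y in(-.016,.016) for z in(0,.03)]))
def smask(im,sat=70): return (cv2.cvtColor(im,cv2.COLOR_BGR2HSV)[...,1]<sat).astype(np.uint8)
def fit(C,mask,name,x0,z0=0.,seed=None,free=3,ss=4):
    "fit x,y,yaw(deg) of model to the mask component nearest the seed; returns pose, IoU"
    P=M[name]; x0=np.array(x0,float)
    def poly(p):
        R=Ro.from_euler('z',p[2],degrees=True).as_matrix()
        return proj(C,P@R.T+[p[0],p[1],z0])
    n,l=cv2.connectedComponents(mask)
    q=poly(x0).mean(0) if seed is None else np.array(seed)
    yx=np.argwhere(l>0); k=yx[np.argmin(((yx[:,::-1]-q)**2).sum(1))]; m=(l==l[k[0],k[1]]).astype(np.uint8)
    if name in('plate','pipe','flange'):
        c=max(cv2.findContours(m,0,1)[0],key=cv2.contourArea); m=cv2.fillPoly(m*0,[cv2.convexHull(c) if name=='plate' else c],1)
    u0,v0,w,h=cv2.boundingRect(m); u0-=25;v0-=25;w+=50;h+=50
    W=np.float32([[ss,0,-ss*u0+(ss-1)/2],[0,ss,-ss*v0+(ss-1)/2]])
    mm=(cv2.warpAffine(m*255,W,(w*ss,h*ss),flags=cv2.INTER_LINEAR)>127)
    def cost(p):
        a=((poly(p)-[u0,v0])*ss+(ss-1)/2)
        hl=cv2.convexHull(a.astype(np.float32)); g=np.zeros(mm.shape,np.uint8)
        cv2.fillPoly(g,[np.round(hl*16).astype(np.int32)],1,shift=4); g=g>0
        return 1-(g&mm).sum()/max(1,(g|mm).sum())
    f=lambda s:cost(np.r_[s,x0[2]][:3]) if free==2 else cost(s)
    best=None
    for d in ([0] if free==2 else [-12,0,12]):
        s=x0[:free].copy()
        if free==3:s[2]+=d
        sx=np.vstack([s]+[s+e for e in np.diag([.008,.008,8])[:free,:free]])
        r=minimize(f,s,method='Nelder-Mead',options=dict(initial_simplex=sx,xatol=1e-5,fatol=1e-6,maxiter=300))
        if best is None or r.fun<best.fun: best=r
    return best.x,1-best.fun
E
python3 - <<'E'
from h import *; import pickle
C=pickle.load(open('w1.pkl','rb')); im=cv2.imread('pics/w1.png'); m=smask(im); cv2.imwrite('pics/m.png',m*255)
m[280:,:]=m[280:,:]*1
print('plate',fit(C,m,'plate',[.64,.03,9.6],0,seed=(300,100)))
mp=m.copy(); mp[:,225:234]=0
print('pipe',fit(C,mp,'pipe',[.435,.08,0],0,free=2,seed=(262,255)))
print('flange',fit(C,m,'flange',[.462,-.304,0],0,free=2,seed=(540,245)))
ml=m.copy(); ml[278:,411:]=0
print('low',fit(C,ml,'low',[.445,-.107,10],0,seed=(408,255)))
for y in(20,45): print('tall',fit(C,m,'tall',[.475,.297,y],0,seed=(80,240)))
E
```

```text
plate (array([0.6425586 , 0.02662127, 9.66389434]), np.float64(0.9715411005005242))
pipe (array([0.43489896, 0.07960102]), np.float64(0.9575184086895678))
flange (array([ 0.46149369, -0.30370672]), np.float64(0.978393076428279))
low (array([ 0.44435238, -0.110825  , -6.53753303]), np.float64(0.8991494532199271))
tall (array([  0.47501828,   0.29730224, -27.5215392 ]), np.float64(0.9524941819285642))
tall (array([  0.47529171,   0.2971337 , -26.83318811]), np.float64(0.9516373559733171))
```

View pics/m.png

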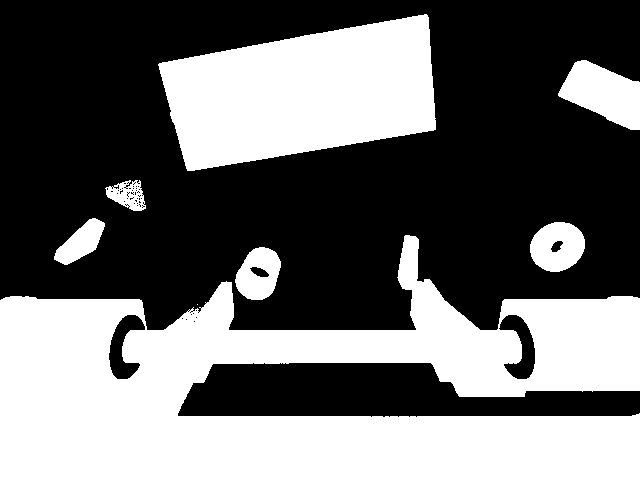

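{"method": "jog_arm", "body": {
  "motion": [0, 0, 0.1, 0, 0, -0.997, -1, 0, 0, 0.1, 0, 0, -0.997, -1, 0, 0, 0.1, 0, 0, -0.997, -1, 0, 0, 0.1, 0, 0, -0.997, -1, 0, 0, 0.1, 0, 0, -0.997, -1, 0, 0, 0.1, 0, 0, -0.997, -1, 0, 0, 0.1, 0, 0, -0.997, -1, 0, 0, 0.1, 0, 0, -0.997, -1, 0, 0, 0.1, 0, 0, -0.997, -1, 0, 0, 0.1, 0, 0, -0.997, -1, 0, 0, 0.1, 0, 0, -0.997, -1, 0, 0, 0.1, 0, 0, -0.997, -1]
}}

```text
time: 4.45
position: [0.5291, -0.0029, 0.2525]
tool_rot: [0.914, 0.406, -0.0, 0.0]
ft_force: [0.4, 0.0, 0.4]
grip_width: 0.0869
grip_force: 0.0
```

{"method": "jog_arm", "body": {
  "motion": [0, 0, 0.1, 0, 0, -0.997, -1, 0, 0, 0.1, 0, 0, -0.997, -1, 0, 0, 0.1, 0, 0, -0.997, -1, 0, 0, 0.1, 0, 0, -0.997, -1, 0, 0, 0.1, 0, 0, -0.997, -1, 0, 0, 0.1, 0, 0, -0.997, -1, 0, 0, 0.1, 0, 0, -0.997, -1, 0, 0, 0.1, 0, 0, -0.997, -1, 0, 0, 0.1, 0, 0, -0.997, -1, 0, 0, 0.1, 0, 0, -0.997, -1, 0, 0, 0.1, 0, 0, -0.997, -1, 0, 0, 0.1, 0, 0, -0.997, -1]
}}

```text
time: 5.95
position: [0.5291, -0.0029, 0.2046]
tool_rot: [0.671, 0.742, -0.0, -0.0]
ft_force: [0.4, -0.8, -0.2]
grip_width: 0.087
grip_force: 0.0
```

```bash
python3 -c "
from h import *
import pickle
plan([.4349,.0796,.20],99.66); print(ray(pickle.load(open('w1.pkl','rb')),182,312,.06))"
```

```text
turn [-0.011  0.005 -0.975] shift [ 2.429 -1.976  0.114] q [-0.22  0.44  1.7  -0.    1.   -0.32] t 5.95
[0.39465766 0.16971615 0.06      ]
```

{"method": "jog_arm", "body": {
  "motion": [0, 0, 0, 0, 0, -0.975, -1, 0.81, -0.659, 0.038, 0, 0, 0, -1, 0.81, -0.659, 0.038, 0, 0, 0, -1, 0.81, -0.659, 0.038, 0, 0, 0, -1, 0, 0, 0, 0, 0, 0, -1]
}}

```text
time: 6.58
position: [0.4318, 0.0816, 0.1999]
tool_rot: [0.645, 0.764, -0.001, -0.002]
ft_force: [1.0, -0.5, 0.3]
grip_width: 0.0873
grip_force: 0.0
```

```bash
python3 - <<'E'
from h import *
o=robot.get_obs(); im=robot.camera('wrist'); cv2.imwrite('pics/w2.png',im)
C=cam('wrist',o); print(o['position'],proj(C,[.4349,.0796,.03]))
m=smask(im); print('pipe',fit(C,m,'pipe',[.4349,.0796,0],0,free=2)); plan([.4349,.0796,.20],99.66,o)
E
```

```text
[0.43181283 0.08155466 0.19989456] [[325.43383725 221.43692375]]
pipe (array([0.43604404, 0.07971798]), np.float64(0.9631848094044781))
turn [-0.06  -0.01   0.008] shift [-0.061  0.068 -0.003] q [-0.07  0.34  1.92 -0.    0.89 -0.24] t 6.575
```

View pics/w2.png

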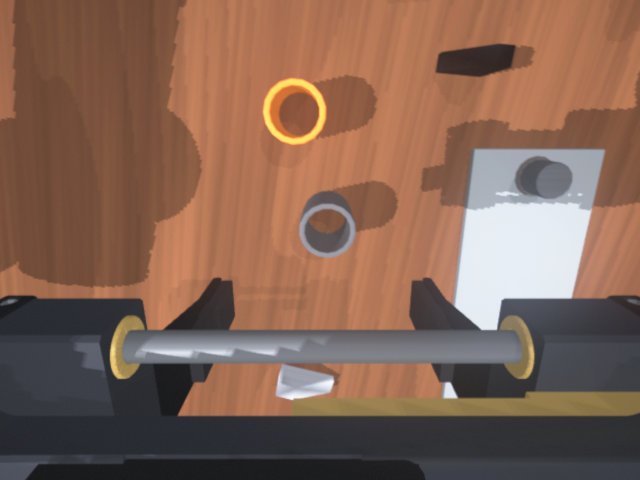

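{"method": "jog_arm", "body": {
  "grip_force": 25,
  "motion": [-0.062, 0.083, 0.4, -0.05, 0, 0, -1, 0, 0, 0.9, 0, 0, 0, -1, 0, 0, 0.9, 0, 0, 0, -1, 0, 0, 0.9, 0, 0, 0, -1, 0, 0, 0.9, 0, 0, 0, -1, 0, 0, 0.375, 0, 0, 0, -1, 0, 0, 0, 0, 0, 0, -1, 0, 0, 0, 0, 0, 0, 1, 0, 0, 0, 0, 0, 0, 1, 0, 0, 0, 0, 0, 0, 1, 0, 0, 0, 0, 0, 0, 1]
}}

```text
time: 8.0
position: [0.4399, 0.0795, 0.0256]
tool_rot: [0.645, 0.764, 0.002, 0.001]
ft_force: [-0.4, -0.2, 1.2]
grip_width: 0.0543
grip_force: 0.8
```

{"method": "jog_arm", "body": {
  "motion": [0, 0, 0, 0, 0, 0, 1, 0, 0, 0, 0, 0, 0, 1]
}}

```text
time: 8.25
position: [0.4379, 0.0796, 0.0254]
tool_rot: [0.645, 0.764, 0.0, -0.0]
ft_force: [-3.7, -0.1, 6.2]
grip_width: 0.0465
grip_force: 25.0
```

{"method": "jog_arm", "body": {
  "motion": [0, 0, -0.5, 0, 0, 0, 1, 0, 0, -1, 0, 0, 0, 1, 0, 0, -1, 0, 0, 0, 1, 0, 0, 0, 0, 0, 0, 1, 0, 0, 0, 0, 0, 0, 1]
}}

```text
time: 8.88
position: [0.4391, 0.0794, 0.1246]
tool_rot: [0.645, 0.764, 0.001, 0.001]
ft_force: [-1.2, -0.1, -1.4]
grip_width: 0.0467
grip_force: 25.0
```

```bash
python3 - <<'E'
from h import *
o=robot.get_obs(); im=robot.camera('wrist'); cv2.imwrite('pics/w3.png',im)
plan([.6426,.0266,.125],99.66,o); print(o['position'],o['grip_width'],o['ft_force'])
E
```

```text
turn [ 0.045 -0.001 -0.008] shift [-2.156  4.793 -0.01 ] q [-0.07  0.48  1.98  0.    0.68 -0.24] t 8.875
[0.43914346 0.07943185 0.12459385] 0.04666614919116155 [-1.20596912 -0.05165559 -1.38370049]
```

View pics/w3.png

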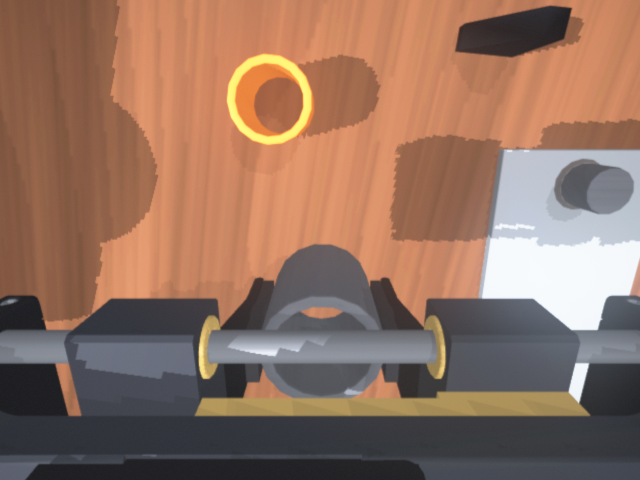

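{"method": "jog_arm", "body": {
  "motion": [-0.363, 0.8, 0, 0, 0, 0, 1, -0.363, 0.8, 0, 0, 0, 0, 1, -0.363, 0.8, 0, 0, 0, 0, 1, -0.363, 0.8, 0, 0, 0, 0, 1, -0.363, 0.8, 0, 0, 0, 0, 1, -0.363, 0.8, 0, 0, 0, 0, 1, 0, 0, 0, 0, 0, 0, 1, 0, 0, 0, 0, 0, 0, 1, 0, 0, 0, 0, 0, 0, 1, 0, 0, 0, 0, 0, 0, 1]
}}

```text
time: 10.18
position: [0.6423, 0.026, 0.1256]
tool_rot: [0.645, 0.764, 0.001, 0.001]
ft_force: [0.5, 0.4, -1.8]
grip_width: 0.0464
grip_force: 25.0
```

```bash
python3 - <<'E'
from h import *
o=robot.get_obs(); im=robot.camera('wrist'); cv2.imwrite('pics/w4.png',im)
plan([.6426,.0266,.034],99.66,o); print(o['position'],o['grip_width'],o['ft_force'])
E
```

```text
turn [ 0.033 -0.006 -0.003] shift [0.014 0.009 2.291] q [-0.13  0.68  1.48  0.    0.98 -0.3 ] t 10.175
[0.64232763 0.02600409 0.12562277] 0.046414454657973524 [ 0.51703776  0.35464828 -1.83675799]
```

View pics/w4.png

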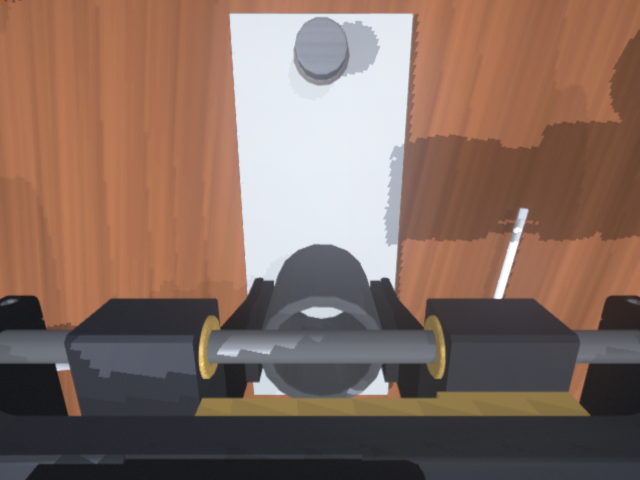

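```bash
python3 - <<'E'
from h import *
o=robot.get_obs();C=cam('wrist',o); im=cv2.imread('pics/w4.png')
a=ray(C,230,13.5,.008);b=ray(C,413,13.5,.008);e=np.array([-.168,.986,0])
print(a,b,np.linalg.norm(a-b),(a+b)/2-.15*e, np.degrees(np.arctan2(*(b-a)[1::-1])))
m=smask(im);hsv=cv2.cvtColor(im,cv2.COLOR_BGR2HSV)
for r in(60,120,220,250):
    c=np.flatnonzero((hsv[r,:,1]<90)); c=c[(c>200)&(c<450)]
    p,q=ray(C,c[0]-.5,r,.008),ray(C,c[-1]+.5,r,.008); print(r,c[0],c[-1],((p+q)/2).round(4),np.linalg.norm(p-q).round(4), (np.array([.986,.168,0])@((p+q)/2-o['position'])).round(4))
E
```

```text
[0.5586176  0.16520498 0.008     ] [0.67639104 0.18531243 0.008     ] 0.1194775842081651 [0.64270432 0.02735871 0.008     ] 9.688691500467113
60 232 411 [0.6221 0.148  0.008 ] 0.1216 0.0003
120 235 409 [0.6289 0.1101 0.008 ] 0.1237 0.0006
220 242 410 [0.6442 0.0387 0.008 ] 0.1295 0.0037
250 244 400 [0.6453 0.0142 0.008 ] 0.1234 0.0006
```

{"method": "jog_arm", "body": {
  "motion": [0, 0.01, 0.5, 0, 0, 0, 1, 0, 0, 0.8, 0, 0, 0, 1, 0, 0, 0.6, 0, 0, 0, 1, 0, 0, 0.3, 0, 0, 0, 1, 0, 0, 0.095, 0, 0, 0, 1, 0, 0, 0, 0, 0, 0, 1, 0, 0, 0, 0, 0, 0, 1]
}}

```text
time: 11.1
position: [0.6448, 0.0257, 0.0351]
tool_rot: [0.645, 0.764, 0.002, 0.002]
ft_force: [-0.3, -0.2, -1.7]
grip_width: 0.0464
grip_force: 25.0
```

{"method": "jog_arm", "body": {
  "motion": [0, 0, 0, 0, 0, 0, -1, 0, 0, 0, 0, 0, 0, -1, 0, 0, 0, 0, 0, 0, -1, 0, 0, 0, 0, 0, 0, -1, 0, 0, -0.5, 0, 0, 0, -1, 0, 0, -1, 0, 0, 0, -1, 0, 0, -1, 0, 0, 0, -1, 0, 0, -1, 0, 0, 0, -1, 0, 0, -0.5, 0, 0, 0, -1, 0, 0, 0, 0, 0, 0, -1, 0, 0, 0, 0, 0, 0, -1]
}}

```text
time: 12.48
position: [0.6428, 0.0257, 0.1938]
tool_rot: [0.645, 0.764, 0.001, 0.001]
ft_force: [0.2, -0.5, -0.4]
grip_width: 0.0872
grip_force: 0.0
```

```bash
python3 - <<'E'
from h import *
plan([.4615,-.3037,.20],99.66)
E
```

```text
turn [ 0.035 -0.004 -0.008] shift [-7.358 -5.849 -0.156] q [-0.13  0.6   1.42  0.    1.12 -0.3 ] t 12.475
```

{"method": "jog_arm", "body": {
  "motion": [-0.92, -0.731, 0, 0.035, 0, 0, -1, -0.92, -0.731, 0, 0, 0, 0, -1, -0.92, -0.731, 0, 0, 0, 0, -1, -0.92, -0.731, 0, 0, 0, 0, -1, -0.92, -0.731, 0, 0, 0, 0, -1, -0.92, -0.731, 0, 0, 0, 0, -1, -0.92, -0.731, 0, 0, 0, 0, -1, -0.92, -0.731, 0, 0, 0, 0, -1, 0, 0, 0, 0, 0, 0, -1, 0, 0, 0, 0, 0, 0, -1, 0, 0, 0, 0, 0, 0, -1, 0, 0, 0, 0, 0, 0, -1]
}}

```text
time: 13.98
position: [0.4625, -0.3025, 0.1936]
tool_rot: [0.645, 0.765, 0.0, 0.0]
ft_force: [-0.0, 0.1, -0.3]
grip_width: 0.0869
grip_force: 0.0
```

```bash
python3 - <<'E'
from h import *
o=robot.get_obs(); im=robot.camera('wrist'); cv2.imwrite('pics/w5.png',im); C=cam('wrist',o); m=smask(im)
x,i=fit(C,m,'flange',[.4615,-.3037,0],0,free=2); print(x,i,o['position']); plan([*x,.0145],99.66,o)
E
```

```text
[ 0.46260871 -0.30234969] 0.9093937903571259 [ 0.46254533 -0.30253959  0.19359617]
turn [ 0.012 -0.007  0.02 ] shift [4.000e-03 2.000e-03 4.477e+00] q [-0.78  0.48  1.66  0.    1.   -0.95] t 13.975
```

```bash
python3 - <<'E'
from h import *
o=robot.get_obs(); im=cv2.imread('pics/w5.png'); C=cam('wrist',o)
for s in(50,70,90):
    m=smask(im,s); n,l,st,_=cv2.connectedComponentsWithStats(m); u,v=proj(C,[.4625,-.3025,.01])[0].astype(int)
    k=l[v-20:v+20,u-40:u+40]; k=np.bincount(k[k>0]).argmax(); print(s,(u,v),st[k],fit(C,m,'flange',[.4615,-.3037,0],0,free=2))
p=proj(C,M['flange']+[.4625,-.3025,0]);print(p.min(0),p.max(0))
p=proj(C,M['flange']+[.4615,-.3037,0]);print(p.min(0),p.max(0))
E
```

```text
50 (np.int64(321), np.int64(214)) [ 288  180   69   68 3346] (array([ 0.46264111, -0.30244137]), np.float64(0.9817014390966053))
70 (np.int64(321), np.int64(214)) [ 287  179   75   69 3761] (array([ 0.46255331, -0.30239464]), np.float64(0.9087866241533019))
90 (np.int64(321), np.int64(214)) [ 280  177   93   79 4908] (array([ 0.46566036, -0.30054312]), np.float64(0.730096076963105))
[287.79166762 179.60728971] [355.23405757 246.81367928]
[286.56754465 180.67678276] [353.95253618 247.79815774]
```

{"method": "jog_arm", "body": {
  "grip_force": 25,
  "motion": [0.004, 0.002, 0.8, 0, 0, 0.02, -1, 0, 0, 1, 0, 0, 0, -1, 0, 0, 1, 0, 0, 0, -1, 0, 0, 0.9, 0, 0, 0, -1, 0, 0, 0.6, 0, 0, 0, -1, 0, 0, 0.2, 0, 0, 0, -1, 0, 0, 0, 0, 0, 0, -1, 0, 0, 0, 0, 0, 0, 1, 0, 0, 0, 0, 0, 0, 1, 0, 0, 0, 0, 0, 0, 1, 0, 0, 0, 0, 0, 0, 1]
}}

```text
time: 15.4
position: [0.4626, -0.3038, 0.0144]
tool_rot: [0.646, 0.764, 0.0, 0.001]
ft_force: [0.3, -0.1, 4.2]
grip_width: 0.0623
grip_force: 25.0
```

{"method": "jog_arm", "body": {
  "motion": [0, 0, 0, 0, 0, 0, 1, 0, 0, -0.6, 0, 0, 0, 1, 0, 0, -1, 0, 0, 0, 1, 0, 0, -1, 0, 0, 0, 1, 0, 0, -1, 0, 0, 0, 1, 0, 0, -1, 0, 0, 0, 1, 0, 0, 0, 0, 0, 0, 1, 0, 0, 0, 0, 0, 0, 1, 0, 0, 0, 0, 0, 0, 1]
}}

```text
time: 16.52
position: [0.4611, -0.3026, 0.1958]
tool_rot: [0.646, 0.763, 0.001, -0.002]
ft_force: [0.2, 0.9, -1.9]
grip_width: 0.0626
grip_force: 25.0
```

```bash
python3 - <<'E'
from h import *
o=robot.get_obs(); print(o['position']); plan([.6426,.0266,.195],99.66,o)
# hold-off point 140 mm to the -y end, to look at the pipe over the plate
plan([.6426+.168*.08,.0266-.986*.08,.195],99.66,o)
E
```

```text
[ 0.46108433 -0.30260419  0.19581449]
turn [-0.02 -0.05 -0.03] shift [7.352 5.855 0.02 ] q [-0.78  0.48  1.66  0.    1.01 -0.95] t 16.525
turn [-0.02 -0.05 -0.03] shift [5.352 5.855 0.02 ] q [-0.78  0.48  1.66  0.    1.01 -0.95] t 16.525
```

{"method": "jog_arm", "body": {
  "motion": [0.892, 0.976, 0, 0, 0, 0, 1, 0.892, 0.976, 0, 0, 0, 0, 1, 0.892, 0.976, 0, 0, 0, 0, 1, 0.892, 0.976, 0, 0, 0, 0, 1, 0.892, 0.976, 0, 0, 0, 0, 1, 0.892, 0.976, 0, 0, 0, 0, 1, 0, 0, 0, 0, 0, 0, 1, 0, 0, 0, 0, 0, 0, 1, 0, 0, 0, 0, 0, 0, 1, 0, 0, 0, 0, 0, 0, 1]
}}

```text
time: 17.77
position: [0.657, -0.0549, 0.1979]
tool_rot: [0.647, 0.763, 0.0, 0.0]
ft_force: [0.6, -0.1, -1.2]
grip_width: 0.0625
grip_force: 25.0
```

```bash
python3 - <<'E'
from h import *; import pickle
P=[];
for i in range(4):
    o=robot.get_obs(); im=robot.camera('wrist'); P.append(np.r_[o['position'],Ro.from_quat(o['tool_rot']).as_rotvec()])
print(np.array(P).round(4)); cv2.imwrite('pics/w6.png',im); pickle.dump((o,cam('wrist',o)),open('w6.pkl','wb'))
E
```

```text
[[ 6.5700e-01 -5.4900e-02  1.9790e-01  2.0310e+00  2.3966e+00  7.0000e-04]
 [ 6.5710e-01 -5.4700e-02  1.9800e-01  2.0306e+00  2.3965e+00  9.0000e-04]
 [ 6.5720e-01 -5.4600e-02  1.9820e-01  2.0302e+00  2.3966e+00  1.1000e-03]
 [ 6.5730e-01 -5.4400e-02  1.9810e-01  2.0298e+00  2.3969e+00  1.3000e-03]]
```

View pics/w6.png

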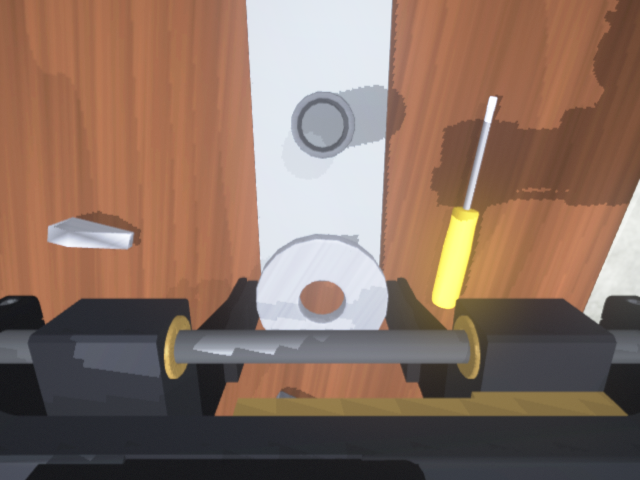

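```bash
python3 - <<'E'
from h import *; import pickle
o,C=pickle.load(open('w6.pkl','rb')); im=cv2.imread('pics/w6.png'); g=cv2.cvtColor(im,cv2.COLOR_BGR2GRAY)
print(g[125,280:420:3]); print(g[80:175:3,323])
T=np.array(o['position']); R=Ro.from_quat(o['tool_rot']).as_matrix()
for th in(110,120,130):
    m=(g<th).astype(np.uint8); m[170:]=0; m[:,:285]=0; m[:,362:]=0
    x,i=fit(C,m,'pipe',[.6427,.027,0],.008,free=2,seed=(296,125)); print('pipe',x,i,'tool',(R.T@(np.r_[x,.068]-T)).round(4))
# flange in hand: outer rim + hole; flange in tool frame
m=smask(im,50); 
# hole contour (wood) in flange
h=(1-m); n,l=cv2.connectedComponents(h); k=l[300,322]; ys,xs=np.nonzero(l==k); print('hole',xs.min(),xs.max(),ys.min(),ys.max())
for r in(30,200): 
    c=np.flatnonzero(g[r]>150); c=c[(c>240)&(c<400)]; a,b=ray(C,c[0]-.5,r,.008),ray(C,c[-1]+.5,r,.008); print(r,c[0],c[-1],(R.T@((a+b)/2-T)).round(4),np.linalg.norm(a-b).round(4))
Kw=C[0]; c=robot.calibration('wrist'); Tt=np.linalg.inv(c['T_tool_cam'])
for dx in(-.002,0,.002):
    for nm,r,z in(('hole',.011,-.0145+.010+.0),('out',.032,-.0045)):
        P=circ(r,(.0145-.010,.0145)) if nm=='hole' else circ(r,(.0145-.010,.0145)); P=P+[dx,0,0]
        p=proj((Kw,Tt[:3,:3],Tt[:3,3]),P); print(dx,nm,'top rim',p[:60].min(0).round(1),p[:60].max(0).round(1),'bottom',p[60:].min(0).round(1),p[60:].max(0).round(1))
E
```

```text
[233 233 233 233 171 159 103 120 160 161 160 160 160 161 160 159 160 159
 159 159 159 136 114 160 156 166 176 176 175 176 176 175 175 175 174 165
 103  99 106 106 105 135 138 139 136 128 126]
[233 233 233 232 157 162 126 101 158 161 161 161 161 159 160 159 159 160
 160 160 161 176 163 100 138 162 182 222 223 223 223 224]
pipe [0.6457036 0.0210882] 0.11507585800559728 tool [0.0764 0.0008 0.1301]
pipe [0.64687622 0.02179629] 0.621416107998898 tool [0.0769 0.0021 0.1301]
pipe [0.64590583 0.0218254 ] 0.6395269836023431 tool [0.0771 0.0011 0.1301]
hole 300 343 281 313
30 247 390 [ 0.1577 -0.0027  0.1901] 0.1206
200 257 382 [ 0.0132 -0.0021  0.1901] 0.1204
-0.002 hole top rim [298.8 287.3] [344.6 328.4] bottom [300.  278.7] [343.5 318. ]
-0.002 out top rim [255.1 245. ] [388.4 364.9] bottom [258.6 238.4] [384.9 353.1]
0 hole top rim [298.8 283.4] [344.7 324.8] bottom [300. 275.] [343.5 314.5]
0 out top rim [254.9 240.9] [388.6 361.5] bottom [258.4 234.5] [385.1 349.8]
0.002 hole top rim [298.7 279.5] [344.8 321.2] bottom [299.9 271.2] [343.6 311.1]
0.002 out top rim [254.7 236.6] [388.8 358.2] bottom [258.2 230.4] [385.3 346.6]
```

{"method": "jog_arm", "body": {
  "motion": [0.2, 0, -1, 0, 0, 0, 1, 0.2, 0, -1, 0, 0, 0, 1, 0.2, 0, -1, 0, 0, 0, 1, 0.2, 0, -1, 0, 0, 0, 1, 0, 0, 0, 0, 0, 0, 1, 0, 0, 0, 0, 0, 0, 1, 0, 0, 0, 0, 0, 0, 1, 0, 0, 0, 0, 0, 0, 1]
}}

```text
time: 18.98
position: [0.6516, -0.0222, 0.3562]
tool_rot: [0.646, 0.763, -0.0, -0.001]
ft_force: [-0.7, 0.3, -1.8]
grip_width: 0.0622
grip_force: 25.0
```

```bash
python3 - <<'E'
from h import *; import pickle
o=robot.get_obs(); im=robot.camera('wrist'); print(o['position'],o['tool_rot'])
cv2.imwrite('pics/w7.png',im); pickle.dump((o,cam('wrist',o)),open('w7.pkl','wb'))
cv2.imwrite('pics/w7c.png',cv2.resize(im[0:240,200:440],(600,600),interpolation=cv2.INTER_CUBIC))
E
```

```text
[ 0.65159349 -0.02224972  0.35617871] [ 6.45942962e-01  7.63384843e-01 -3.62449133e-04 -1.06815107e-03]
```

View pics/w7c.png

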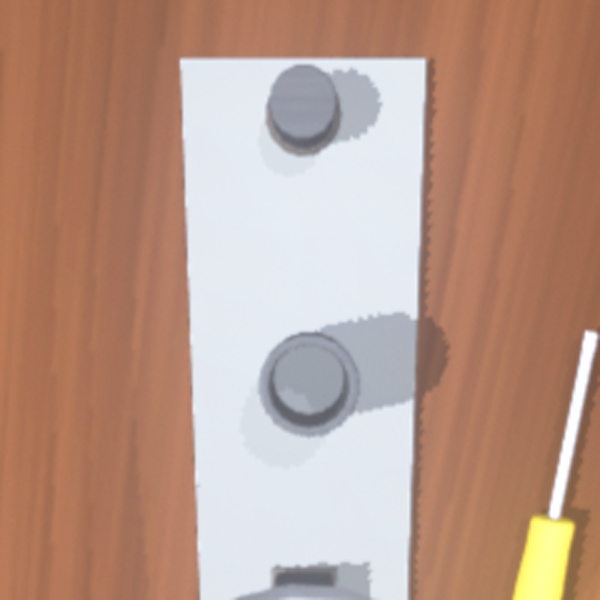

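```bash
python3 - <<'E'
from h import *; import pickle
o,C=pickle.load(open('w7.pkl','rb')); im=cv2.imread('pics/w7.png'); g=cv2.cvtColor(im,cv2.COLOR_BGR2GRAY)
T=np.array(o['position']); R=Ro.from_quat(o['tool_rot']).as_matrix()
f=lambda u,v,z:(R.T@(ray(C,u,v,z)-T)).round(4)[:2]
# crop->full: u=200+(c+.5)/2.5-.5
U=lambda c:200+(c+.5)/2.5-.5; V=lambda c:(c+.5)/2.5-.5
print('boss',f(U(303.5),V(101),.038),'pipe',f(U(310),V(384),.068))
print('end',f(U(181),V(58),.008),f(U(427),V(58),.008))
S=cv2.cvtColor(im,cv2.COLOR_BGR2HSV)[...,1].astype(int)
for r in(26,70,90,110,120,180,200,215):
    c=np.flatnonzero(S[r]<60);c=c[(c>250)&(c<395)];a,b=f(c[0]-.5,r,.008),f(c[-1]+.5,r,.008);print(r,c[0],c[-1],(a+b)/2,(b-a)[1])
# pipe via bright rim contour: fit ellipse to dark-vs-plate edge on the unshadowed sides
m=((g<200)).astype(np.uint8)
print(g[153,296:350]); print(g[125:182,322])
print(f(322,235,.038))
E
```

```text
boss [ 0.1755 -0.0007] pipe [0.0495 0.0024]
end [ 0.2002 -0.0604] [0.2002 0.0595]
26 272 370 [ 0.19685 -0.00085] 0.12090000000000001
70 273 369 [ 0.1476  -0.00085] 0.12229999999999999
90 274 368 [ 0.1242 -0.0009] 0.1216
110 275 367 [ 0.1    -0.0009] 0.12079999999999999
120 275 367 [ 0.0876 -0.0009] 0.12179999999999999
180 278 365 [ 0.0092  -0.00025] 0.1209
200 278 364 [-0.0187  -0.00095] 0.1215
215 279 364 [-0.0402  -0.00025] 0.1215
[232 233 233 233 233 232 224 199 177 164 154 130 110 123 152 160 160 161
 162 162 162 161 161 162 162 162 162 162 162 161 161 162 162 161 161 162
 162 161 161 161 157 125 117 134 160 161 154 152 170 176 177 178 178 178]
[234 234 234 234 234 233 232 207 141 147 161 161 154 152 161 162 162 162
 163 162 162 162 162 161 163 162 162 162 162 161 161 161 162 165 168 175
 175 176 175 168 140 106 100 100 103 123 151 160 162 187 220 223 223 224
 224 223 223]
[-0.0606  0.0004]
```

```bash
python3 - <<'E'
from h import *
plan([.52,-.2,.10],99.66)
E
```

```text
turn [-0.02  -0.013 -0.033] shift [-3.828 -3.992  6.413] q [-0.21  0.46  1.2   0.    1.48 -0.37] t 19.025
```

{"method": "jog_arm", "body": {
  "motion": [-0.547, -0.57, 0.916, 0, 0, 0, 1, -0.547, -0.57, 0.916, 0, 0, 0, 1, -0.547, -0.57, 0.916, 0, 0, 0, 1, -0.547, -0.57, 0.916, 0, 0, 0, 1, -0.547, -0.57, 0.916, 0, 0, 0, 1, -0.547, -0.57, 0.916, 0, 0, 0, 1, -0.547, -0.57, 0.916, 0, 0, 0, 1, 0, 0, 0.7, 0, 0, 0, 1, 0, 0, 0.6, 0, 0, 0, 1, 0, 0, 0.5, 0, 0, 0, 1, 0, 0, 0, 0, 0, 0, 1, 0, 0, 0, 0, 0, 0, 1]
}}

```text
time: 20.52
position: [0.521, -0.1999, 0.0297]
tool_rot: [0.646, 0.764, 0.0, 0.001]
ft_force: [-0.5, -0.2, -1.1]
grip_width: 0.0623
grip_force: 25.0
```

```bash
python3 - <<'E'
from h import *
o=robot.get_obs();print(o['position'],o['ft_force'])
E
```

```text
[ 0.52101321 -0.19985025  0.02974645] [-0.51849725 -0.15379219 -1.14456983]
```

{"method": "jog_arm", "body": {
  "motion": [0, 0, 0.25, 0, 0, 0, 1, 0, 0, 0.1, 0, 0, 0, 1, 0, 0, 0, 0, 0, 0, 1, 0, 0, 0, 0, 0, 0, -1, 0, 0, 0, 0, 0, 0, -1, 0, 0, 0, 0, 0, 0, -1, 0, 0, -0.5, 0, 0, 0, -1, 0, 0, -1, 0, 0, 0, -1, 0, 0, -1, 0, 0, 0, -1, 0, 0, -1, 0, 0, 0, -1, 0, 0, -1, 0, 0, 0, -1, 0, 0, 0, 0, 0, 0, -1]
}}

```text
time: 22.02
position: [0.5223, -0.2007, 0.1989]
tool_rot: [0.646, 0.764, 0.001, 0.004]
ft_force: [1.4, 0.3, -0.3]
grip_width: 0.0869
grip_force: 0.0
```

```bash
python3 - <<'E'
from h import *
o=robot.get_obs();print(o['position'],o['ft_force']); plan([.6445,.026,.20],99.66)
E
```

```text
[ 0.5222851  -0.2007237   0.19888913] [ 1.41494283  0.33664598 -0.26017952]
turn [ 0.103  0.079 -0.025] shift [ 5.075  3.963 -0.028] q [-0.57  0.48  1.64  0.    1.01 -0.73] t 22.025
```

{"method": "jog_arm", "body": {
  "motion": [0.846, 0.66, 0, 0, 0, 0, -1, 0.846, 0.66, 0, 0, 0, 0, -1, 0.846, 0.66, 0, 0, 0, 0, -1, 0.846, 0.66, 0, 0, 0, 0, -1, 0.846, 0.66, 0, 0, 0, 0, -1, 0.846, 0.66, 0, 0, 0, 0, -1, 0, 0, 0, 0, 0, 0, -1, 0, 0, 0, 0, 0, 0, -1, 0, 0, 0, 0, 0, 0, -1]
}}

```text
time: 23.15
position: [0.642, 0.0259, 0.1949]
tool_rot: [0.646, 0.763, -0.0, -0.0]
ft_force: [-0.9, -0.0, -0.3]
grip_width: 0.0873
grip_force: 0.0
```

```bash
python3 - <<'E'
from h import *
o=robot.get_obs(); im=robot.camera('wrist'); cv2.imwrite('pics/w8.png',im); print(o['position'],o['tool_rot'])
g=cv2.cvtColor(im,cv2.COLOR_BGR2GRAY); C=cam('wrist',o); print(proj(C,[.6451,.0266,.068]))
r=g[200:275,255:390]; print(r[30,::3]); print(r[::3,66])
E
```

```text
[0.64198286 0.02587037 0.19488333] [ 6.46313715e-01  7.63071739e-01 -1.68942591e-04 -2.71346240e-04]
[[325.79480917 231.84036788]]
[143 140 227 229 229 229 229 230 230 230 229 227 220 220 167 153 100  97
  96 119 169 171 171 171 158 156 156 137  91  90 108 115 157 138 172 172
 175 181 209 224 229 229 230 129 102]
[100 114 158 156 158 158 158 158 171 172 171 151  97  97  98  97  97  98
 120 157 219 230 230 230 229]
```

{"method": "jog_arm", "body": {
  "motion": [0, 0, 0.6, 0, 0, 0, -1, 0, 0, 0.7, 0, 0, 0, -1, 0, 0, 0.7, 0, 0, 0, -1, 0, 0, 0.7, 0, 0, 0, -1, 0, 0, 0.7, 0, 0, 0, -1, 0, 0, 0.5, 0, 0, 0, -1, 0, 0, 0.12, 0, 0, 0, -1, 0, 0, 0, 0, 0, 0, -1, 0, 0, 0, 0, 0, 0, -1]
}}

```text
time: 24.32
position: [0.6439, 0.0268, 0.0359]
tool_rot: [0.646, 0.763, 0.001, 0.001]
ft_force: [-0.6, -0.2, 0.7]
grip_width: 0.0867
grip_force: 0.0
```

{"method": "jog_arm", "body": {
  "motion": [0, 0, 0, 0, 0, 0, 1, 0, 0, 0, 0, 0, 0, 1, 0, 0, 0, 0, 0, 0, 1, 0, 0, 0, 0, 0, 0, 1, 0, 0, 0, 0, 0, 0, 1, 0, 0, 0, 0, 0, 0, 1, 0, 0, -0.2, 0, 0, 0, 1, 0, 0, 0, 0, 0, 0, 1, 0, 0, 0, 0, 0, 0, 1]
}}

```text
time: 25.45
position: [0.6427, 0.027, 0.0426]
tool_rot: [0.646, 0.764, 0.0, 0.0]
ft_force: [0.1, -0.5, -2.7]
grip_width: 0.0471
grip_force: 25.0
```

```bash
cat >> h.py <<'E'
def plateloc(im,o,rows,s=60,lo=200,hi=440):
    "plate centre line in tool coordinates (x,y) at several rows, with apparent width"
    C=cam('wrist',o);T=np.array(o['position']);R=Ro.from_quat(o['tool_rot']).as_matrix()
    S=cv2.cvtColor(im,cv2.COLOR_BGR2HSV)[...,1].astype(int)
    for r in rows:
        c=np.flatnonzero(S[r]<s);c=c[(c>lo)&(c<hi)]
        a,b=[R.T@(ray(C,u,r,.008)-T) for u in(c[0]-.5,c[-1]+.5)]; print(r,c[0],c[-1],((a+b)/2)[:2].round(4),'w',(b-a)[1].round(4))
E
python3 - <<'E'
from h import *
o=robot.get_obs(); im=robot.camera('wrist'); cv2.imwrite('pics/w9.png',im); print(o['position'],o['tool_rot'],o['ft_force'])
plateloc(im,o,range(0,240,20))
E
```

```text
[0.64266671 0.0269986  0.04262328] [6.45780243e-01 7.63523293e-01 2.26414783e-04 8.77302446e-05] [ 0.06733832 -0.53777802 -2.67944538]
0 201 439 [ 0.1355 -0.0008] w 0.1069
20 201 439 [ 0.1276 -0.0008] w 0.1085
40 201 439 [ 0.1194 -0.0008] w 0.11
60 201 439 [ 0.1111 -0.0008] w 0.1117
80 201 439 [ 0.1024 -0.0008] w 0.1134
100 201 439 [ 0.0936 -0.0008] w 0.1151
120 201 439 [ 0.0844 -0.0008] w 0.1169
140 201 439 [ 0.0749 -0.0009] w 0.1187
160 201 439 [ 0.0652 -0.0009] w 0.1206
180 203 437 [ 0.0551 -0.0009] w 0.1205
200 205 435 [ 0.0447 -0.0009] w 0.1204
220 207 433 [ 0.0339 -0.0009] w 0.1203
```

```bash
python3 - <<'E'
from h import *
im=cv2.imread('pics/w9.png'); g=cv2.cvtColor(im,cv2.COLOR_BGR2GRAY)
for r in(250,256,262,268):print(r,''.join('%4d'%x for x in g[r,262:384:3]))
c=robot.calibration('wrist');Tt=np.linalg.inv(c['T_tool_cam']);K=cam('scene')[0].copy();K[0,0]=K[1,1]=c['fx'];K[0,2]=c['cx'];K[1,2]=c['cy']
P=circ(.024,(.034-.008,.034-.068)); p=proj((K,Tt[:3,:3],Tt[:3,3]),P);print(p[:60].min(0),p[:60].max(0),p[60:].min(0),p[60:].max(0))
E
```

```text
250  232 232 232 231 231 231 232 231 231 231 231 187 167 140 101  90  90  90  89  89  89  88  90  88  88  88 105 155 167 169 168 169 170 169 170 171 171 170 170 169 171
256  232 232 231 232 232 231 231 231 231 231 173  91  89  89  89  89  89  88  88  87  87  88  87  87  86  85  84  86  85  87 153 168 169 169 169 168 169 169 170 169 168
262  232 231 232 231 231 231 231 224 123  90  89  89  89  88  88  87  87  87  86  86  85  85  84  85  85  84  83  84  85  84  85  84 145 168 168 168 168 169 170 170 169
268  231 232 231 231 231 231 227 105  87  86  87  88  88  87  86  87  86  86  86  85  84  85  84  83  84  84  82  82  83  83  83  83  84 114 168 167 168 167 169 168 169
[276.88807619 242.85139216] [366.58400656 325.08400119] [258.22697249 295.07521728] [385.33108941 404.76740418]
```

{"method": "jog_arm", "body": {
  "motion": [0.02, -0.022, 0, 0, 0, 0, 1, 0, 0, 0.1, 0, 0, 0, 1, 0, 0, 0.09, 0, 0, 0, 1, 0, 0, 0, 0, 0, 0, 1, 0, 0, 0, 0, 0, 0, 1, 0, 0, 0, 0, 0, 0, 1]
}}

```text
time: 26.25
position: [0.6419, 0.0276, 0.035]
tool_rot: [0.646, 0.764, 0.0, 0.0]
ft_force: [-0.5, 0.3, -2.3]
grip_width: 0.0468
grip_force: 25.0
```

```bash
python3 - <<'E'
from h import *
o=robot.get_obs(); im=robot.camera('wrist'); print(o['position'],o['tool_rot'],o['ft_force'])
plateloc(im,o,(180,200,220))
E
```

```text
[0.6419479  0.02759836 0.03502298] [6.45806246e-01 7.63501192e-01 3.67736195e-04 2.94148536e-04] [-0.45435907  0.27631341 -2.30465711]
180 201 439 [ 0.0562 -0.0008] w 0.1176
200 201 439 [ 0.0462 -0.0008] w 0.1195
220 203 439 [ 0.0359 -0.0004] w 0.1205
```

{"method": "jog_arm", "body": {
  "motion": [0, 0, 0.03, 0, 0, 0, 1, 0, 0, 0, 0, 0, 0, 1, 0, 0, 0, 0, 0, 0, 1]
}}

```text
time: 26.68
position: [0.6421, 0.0276, 0.0347]
tool_rot: [0.646, 0.764, 0.0, 0.001]
ft_force: [-1.2, -0.1, 6.3]
grip_width: 0.0466
grip_force: 25.0
```

```bash
python3 - <<'E'
from h import *
o=robot.get_obs(); im=robot.camera('wrist'); print(o['position'],o['ft_force'])
plateloc(im,o,(200,220,235),lo=190,hi=450)
E
```

```text
[0.64209878 0.02759871 0.03472144] [-1.23459212 -0.08415204  6.349967  ]
200 200 441 [ 0.0463 -0.0006] w 0.1208
220 202 439 [ 0.036  -0.0006] w 0.1208
235 204 437 [ 0.028  -0.0006] w 0.1203
```

{"method": "jog_arm", "body": {
  "motion": [0, 0, 0, 0, 0, 0, -0.1, 0, 0, 0, 0, 0, 0, -0.5, 0, 0, 0, 0, 0, 0, -1, 0, 0, 0, 0, 0, 0, -1, 0, 0, -0.5, 0, 0, 0, -1, 0, 0, -1, 0, 0, 0, -1, 0, 0, -1, 0, 0, 0, -1, 0, 0, -1, 0, 0, 0, -1, 0, 0, -0.5, 0, 0, 0, -1, 0, 0, 0, 0, 0, 0, -1, 0, 0, 0, 0, 0, 0, -1]
}}

```text
time: 28.1
position: [0.6412, 0.0277, 0.1936]
tool_rot: [0.646, 0.764, 0.0, -0.0]
ft_force: [-0.3, -0.9, 0.1]
grip_width: 0.087
grip_force: 0.0
```

```bash
cat >> h.py <<'E'
def rim(im,o,guess,z=.068,r=.024):
    "centre of the pipe's top rim (tool x,y) from the plate/pipe edges on 4 rays in the image"
    C=cam('wrist',o);T=np.array(o['position']);R=Ro.from_quat(o['tool_rot']).as_matrix()
    g=cv2.GaussianBlur(cv2.cvtColor(im,cv2.COLOR_BGR2GRAY),(3,3),0).astype(float)
    def score(p):
        s=0
        for d,sg in((.0012,1),(-.0012,-1)):
            q=proj(C,circ(r+d,(z,))+[p[0],p[1],0]).astype(np.float32)
            s+=sg*cv2.remap(g.astype(np.float32),q[:,0],q[:,1],cv2.INTER_LINEAR).ravel().clip(0,200)
        return -np.minimum(np.abs(s),40).sum()
    from itertools import product
    c=min((np.array(guess[:2])+[i*.0005,j*.0005] for i,j in product(range(-12,13),repeat=2)),key=score)
    return c,(R.T@(np.r_[c,z]-T)).round(4),score(c)
E
python3 - <<'E'
from h import *
o=robot.get_obs(); im=robot.camera('wrist'); cv2.imwrite('pics/w10.png',im);print(o['position'],o['tool_rot'])
plateloc(im,o,(120,140,200,220)); print(rim(im,o,(.643,.027)))
plan([.5217,-.2004,.195],99.66,o)
E
```

```text
[0.64115177 0.02769955 0.19362448] [ 6.45795049e-01  7.63510793e-01  1.21033140e-04 -9.34240369e-05]
120 254 390 [0.0859 0.0003] w 0.1211
140 255 389 [0.0688 0.0003] w 0.1212
200 258 386 [0.0142 0.0003] w 0.1216
220 260 385 [-0.0053  0.0008] w 0.1208
(array([0.642 , 0.0275]), array([-0.0004,  0.0008,  0.1256]), np.float32(-1859.2832))
turn [ 0.001 -0.004 -0.028] shift [-5.121 -3.901 -0.034] q [-0.13  0.59  1.43  0.    1.12 -0.3 ] t 28.1
```

{"method": "jog_arm", "body": {
  "motion": [-0.854, -0.65, 0, 0, 0, 0, -1, -0.854, -0.65, 0, 0, 0, 0, -1, -0.854, -0.65, 0, 0, 0, 0, -1, -0.854, -0.65, 0, 0, 0, 0, -1, -0.854, -0.65, 0, 0, 0, 0, -1, -0.854, -0.65, 0, 0, 0, 0, -1, 0, 0, 0, 0, 0, 0, -1, 0, 0, 0, 0, 0, 0, -1, 0, 0, 0, 0, 0, 0, -1]
}}

```text
time: 29.28
position: [0.5223, -0.1992, 0.1933]
tool_rot: [0.645, 0.764, 0.0, -0.0]
ft_force: [-0.2, 0.4, -0.3]
grip_width: 0.087
grip_force: 0.0
```

```bash
python3 - <<'E'
from h import *
o=robot.get_obs(); im=robot.camera('wrist'); cv2.imwrite('pics/w11.png',im); C=cam('wrist',o)
for s in(40,50,60):
    x,i=fit(C,smask(im,s),'flange',[.5217,-.2004,0],0,free=2); print(x,i)
    plan([*x,.0145],99.66,o)
E
```

```text
[ 0.52048373 -0.19804973] 0.9843096054149946
turn [ 0.007 -0.013 -0.006] shift [ 0.035 -0.039  4.47 ] q [-0.56  0.49  1.64  0.    1.01 -0.73] t 29.275
[ 0.52048044 -0.19806533] 0.9802468714254008
turn [ 0.007 -0.013 -0.006] shift [ 0.035 -0.039  4.47 ] q [-0.56  0.49  1.64  0.    1.01 -0.73] t 29.275
[ 0.52090264 -0.19776526] 0.9382993996345602
turn [ 0.007 -0.013 -0.006] shift [ 0.041 -0.027  4.47 ] q [-0.56  0.49  1.64  0.    1.01 -0.73] t 29.275
```

{"method": "jog_arm", "body": {
  "motion": [0.035, -0.035, 0.8, 0, 0, 0, -1, 0, 0, 1, 0, 0, 0, -1, 0, 0, 1, 0, 0, 0, -1, 0, 0, 0.9, 0, 0, 0, -1, 0, 0, 0.57, 0, 0, 0, -1, 0, 0, 0.2, 0, 0, 0, -1, 0, 0, 0, 0, 0, 0, -1, 0, 0, 0, 0, 0, 0, -1, 0, 0, 0, 0, 0, 0, 1, 0, 0, 0, 0, 0, 0, 1, 0, 0, 0, 0, 0, 0, 1, 0, 0, 0, 0, 0, 0, 1]
}}

```text
time: 30.82
position: [0.5206, -0.1994, 0.0153]
tool_rot: [0.646, 0.764, 0.0, 0.001]
ft_force: [-0.6, 0.1, 1.9]
grip_width: 0.0625
grip_force: 25.0
```

{"method": "jog_arm", "body": {
  "motion": [0, 0, 0, 0, 0, 0, 1, 0, 0, -0.6, 0, 0, 0, 1, 0, 0, -1, 0, 0, 0, 1, 0, 0, -1, 0, 0, 0, 1, 0, 0, -1, 0, 0, 0, 1, 0, 0, -1, 0, 0, 0, 1, 0, 0, 0, 0, 0, 0, 1, 0, 0, 0, 0, 0, 0, 1, 0, 0, 0, 0, 0, 0, 1]
}}

```text
time: 31.95
position: [0.5192, -0.1985, 0.197]
tool_rot: [0.646, 0.763, 0.0, -0.002]
ft_force: [0.6, 0.1, -1.7]
grip_width: 0.0626
grip_force: 25.0
```

```bash
python3 - <<'E'
from h import *
o=robot.get_obs(); print(o['position']); 
plan([.6426+.168*.055,.0266-.986*.055,.26],99.66,o)
E
```

```text
[ 0.51917676 -0.19854312  0.19700348]
turn [-0.03  -0.041 -0.029] shift [ 3.656  3.987 -1.575] q [-0.57  0.48  1.64  0.    1.02 -0.73] t 31.95
```

{"method": "jog_arm", "body": {
  "motion": [0.731, 0.797, -0.315, 0, 0, 0, 1, 0.731, 0.797, -0.315, 0, 0, 0, 1, 0.731, 0.797, -0.315, 0, 0, 0, 1, 0.731, 0.797, -0.315, 0, 0, 0, 1, 0.731, 0.797, -0.315, 0, 0, 0, 1, 0, 0, 0, 0, 0, 0, 1, 0, 0, 0, 0, 0, 0, 1, 0, 0, 0, 0, 0, 0, 1]
}}

```text
time: 32.95
position: [0.652, -0.0295, 0.2607]
tool_rot: [0.646, 0.763, -0.0, -0.001]
ft_force: [-0.3, 0.3, -2.0]
grip_width: 0.0623
grip_force: 25.0
```

```bash
python3 - <<'E'
from h import *
o=robot.get_obs(); im=robot.camera('wrist'); cv2.imwrite('pics/w12.png',im);print(o['position'],o['tool_rot'])
plateloc(im,o,range(30,220,20)); c,t,s=rim(im,o,(.643,.027)); print(c,t,s)
S=cv2.cvtColor(im,cv2.COLOR_BGR2HSV)[...,1]; print(S[0:60:2,290],S[0:60:2,350])
C=cam('wrist',o);T=np.array(o['position']);R=Ro.from_quat(o['tool_rot']).as_matrix()
for v in(10,20,30,40): print(v,(R.T@(ray(C,321,v,.008)-T)).round(4))
m=1-smask(im,50); n,l=cv2.connectedComponents(m); k=l[300,322]; ys,xs=np.nonzero(l==k); print('hole',xs.min(),xs.max(),ys.min(),ys.max())
plan([*c,.11],99.66,o)
E
```

```text
[ 0.65204391 -0.02952736  0.26072817] [ 6.46277491e-01  7.63101751e-01 -4.63964848e-04 -9.52689252e-04]
30 261 382 [ 0.1715 -0.0002] w 0.1209
50 261 381 [ 0.1536 -0.0007] w 0.1217
70 262 380 [ 0.1352 -0.0007] w 0.1214
90 263 380 [ 0.1162 -0.0002] w 0.1222
110 264 379 [ 0.0966 -0.0002] w 0.122
130 265 378 [ 0.0765 -0.0002] w 0.1218
150 266 377 [ 0.0556 -0.0002] w 0.1215
170 267 376 [ 0.0342 -0.0002] w 0.1213
190 268 375 [ 0.012  -0.0002] w 0.121
210 269 374 [-0.011  -0.0002] w 0.1208
[0.643  0.0275] [0.0576 0.0008 0.1928] -1648.0352
[14 14 14 13 13 14 14 14 14 15 14 14 14 15 14 15 15 15 15 15 14 14 14 15
 14 14 14 14 14 14] [21 22 23 23 23 21 24 24 25 24 25 25 26 25 16 15 15 14 15 15 15 14 14 14
 14 14 14 14 14 13]
10 [ 0.1889 -0.0007  0.2529]
20 [ 0.1803 -0.0007  0.2529]
30 [ 0.1715 -0.0007  0.2529]
40 [ 0.1626 -0.0007  0.2529]
hole 301 343 280 313
turn [-0.028 -0.012 -0.046] shift [1.443 0.016 3.768] q [-0.22  0.54  1.33  0.    1.28 -0.38] t 32.95
```

```bash
python3 - <<'E'
from h import *
o=robot.get_obs(); im=cv2.imread('pics/w12.png')
print(rim(im,o,(.6217,.150),.038,.016)); print(rim(im,o,(.643,.027))); print(rim(im,o,(.643,.027),.068,.019))
E
```

```text
(array([0.6242, 0.144 ]), array([0.1757, 0.0011, 0.2232]), np.float32(-1547.4619))
(array([0.643, 0.027]), array([0.0572, 0.0004, 0.1932]), np.float32(-1667.4053))
(array([0.6425, 0.027 ]), array([ 5.730e-02, -1.000e-04,  1.932e-01]), np.float32(-1647.916))
```

{"method": "jog_arm", "body": {
  "motion": [0.4, 0.008, 0.3, 0, 0, 0, 1, 0.5, 0, 0.5, 0, 0, 0, 1, 0.5, 0, 0.6, 0, 0, 0, 1, 0, 0, 0.8, 0, 0, 0, 1, 0, 0, 0.7, 0, 0, 0, 1, 0, 0, 0.5, 0, 0, 0, 1, 0, 0, 0.4, 0, 0, 0, 1, 0, 0, 0.3, 0, 0, 0, 1, 0, 0, 0, 0, 0, 0, 1, 0, 0, 0, 0, 0, 0, 1, 0, 0, 0, 0, 0, 0, 1]
}}

```text
time: 34.38
position: [0.6451, 0.0266, 0.099]
tool_rot: [0.646, 0.763, 0.001, 0.001]
ft_force: [0.0, 0.1, -2.7]
grip_width: 0.0623
grip_force: 25.0
```

```bash
python3 - <<'E'
from h import *
o=robot.get_obs(); im=robot.camera('wrist'); cv2.imwrite('pics/w13.png',im);print(o['position'],o['tool_rot'],o['ft_force'])
plateloc(im,o,range(30,220,40)); g=cv2.cvtColor(im,cv2.COLOR_BGR2GRAY)
print('boss',rim(im,o,(.6217,.150),.038,.016))
S=cv2.cvtColor(im,cv2.COLOR_BGR2HSV)[...,1]; print(S[0:60:2,290])
C=cam('wrist',o);T=np.array(o['position']);R=Ro.from_quat(o['tool_rot']).as_matrix()
for v in(0,20,40): print(v,(R.T@(ray(C,321,v,.008)-T)).round(4))
E
```

```text
[0.64509561 0.02657476 0.09904792] [0.6458105  0.7634964  0.00091636 0.00109762] [ 0.01827708  0.09870752 -2.66241776]
30 215 417 [ 0.1359 -0.0034] w 0.1207
70 218 414 [ 0.1141 -0.0035] w 0.1207
110 221 411 [ 0.091  -0.0036] w 0.1206
150 224 408 [ 0.0664 -0.0037] w 0.1206
190 227 406 [ 0.0401 -0.0035] w 0.1212
boss (array([0.6207, 0.1515]), array([ 0.1273, -0.0035,  0.061 ]), np.float32(-2011.3838))
[12 15 15 14 14 15 14 14 17 24 27 31 32 29 29 28 26 26 27 29 29 28 26 26
 27 29 26 22  6  5]
0 [ 0.1515 -0.0004  0.091 ]
20 [ 0.1412 -0.0004  0.091 ]
40 [ 0.1306 -0.0004  0.091 ]
```

View pics/w13.png

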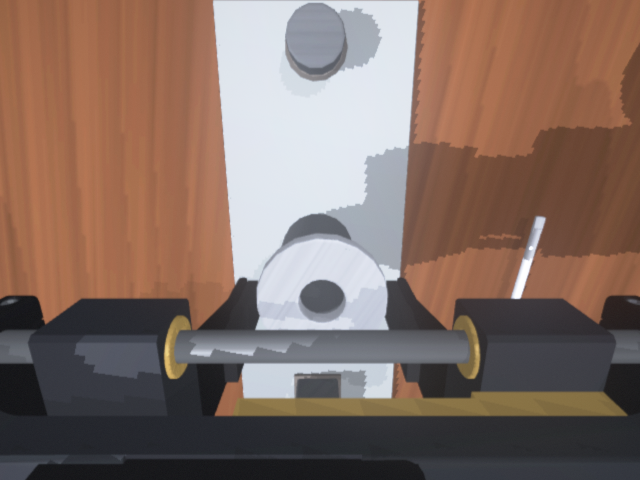

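{"method": "jog_arm", "body": {
  "motion": [0.027, -0.077, 0, 0, 0, 0, 1, 0, 0, 0.1, 0, 0, 0, 1, 0, 0, 0.1, 0, 0, 0, 1, 0, 0, 0.1, 0, 0, 0, 1, 0, 0, 0, 0, 0, 0, 1, 0, 0, 0, 0, 0, 0, 1, 0, 0, 0, 0, 0, 0, 1]
}}

```text
time: 35.3
position: [0.6414, 0.0272, 0.0862]
tool_rot: [0.646, 0.764, 0.0, 0.0]
ft_force: [-0.1, -0.1, -1.6]
grip_width: 0.0623
grip_force: 25.0
```

```bash
python3 - <<'E'
from h import *
o=robot.get_obs(); im=robot.camera('wrist'); cv2.imwrite('pics/w14.png',im);print(o['position'],o['tool_rot'],o['ft_force'])
plateloc(im,o,range(70,220,40)); g=cv2.cvtColor(im,cv2.COLOR_BGR2GRAY)
print('boss',rim(im,o,(.6217,.150),.038,.016))
for r in(218,224,230):print(r,''.join('%4d'%x for x in g[r,270:372:3]))
E
```

```text
[0.64138848 0.0271931  0.08621616] [6.45798937e-01 7.63507210e-01 4.98648882e-04 4.73960666e-04] [-0.09907484 -0.08849982 -1.55226541]
70 219 425 [0.1125 0.0002] w 0.1202
110 222 422 [0.0905 0.0002] w 0.1203
150 225 419 [0.0672 0.0002] w 0.1204
190 228 416 [0.0423 0.0002] w 0.1205
boss (array([0.6212, 0.149 ]), array([0.1235, 0.0002, 0.0482]), np.float32(-1986.1572))
218  227 227 227 227 227 228 227 227 227 228 228 228 229 228 228 228 227 227 216 224 227 174 172 170 170 169 169 168 168 169 169 168 168 167
224  227 227 227 227 227 227 227 227 227 227 227 218 154 108 101 100  99  99  99  99  98  98  99 130 158 168 169 167 168 168 168 168 168 168
230  227 228 228 227 227 227 227 228 227 181 107 105 104 100 101  99  99  99  98  98  98  97  97  97  96  95 142 167 168 166 168 169 167 168
```

```bash
python3 - <<'E'
from h import *
c=robot.calibration('wrist');Tt=np.linalg.inv(c['T_tool_cam']);K=np.array([[c['fx'],0,c['cx']],[0,c['fy'],c['cy']],[0,0,1]])
zt=.0862-.008
for dx in(-.003,-.002,-.001,0,.001,.002,.003):
    P=circ(.024,(zt,))+[dx,0.0006,0]; p=proj((K,Tt[:3,:3],Tt[:3,3]),P); h=p[:31]; 
    out=[]
    for r in(224,230):
        a=np.linspace(0,2*np.pi,2000);q=proj((K,Tt[:3,:3],Tt[:3,3]),np.c_[.024*np.cos(a)+dx,.024*np.sin(a)+.0006,0*a+zt]); s=q[(abs(q[:,1]-r)<.3)]; out.append((s[:,0].min().round(1),s[:,0].max().round(1)) if len(s) else None)
    print(dx,p[:,1].min().round(1),out)
E
```

```text
-0.003 222.4 [(np.float64(310.8), np.float64(334.5)), (np.float64(299.7), np.float64(345.6))]
-0.002 220.9 [(np.float64(307.0), np.float64(338.2)), (np.float64(297.9), np.float64(347.4))]
-0.001 219.4 [(np.float64(304.1), np.float64(341.2)), (np.float64(296.4), np.float64(348.8))]
0 217.9 [(np.float64(301.8), np.float64(343.5)), (np.float64(295.0), np.float64(350.2))]
0.001 216.4 [(np.float64(299.7), np.float64(345.5)), (np.float64(293.8), np.float64(351.5))]
0.002 214.9 [(np.float64(297.9), np.float64(347.3)), (np.float64(292.6), np.float64(352.6))]
0.003 213.4 [(np.float64(296.3), np.float64(348.9)), (np.float64(291.6), np.float64(353.6))]
```

{"method": "jog_arm", "body": {
  "motion": [-0.07, 0.012, 0, 0, 0, 0, 1, 0, 0, 0.04, 0, 0, 0, 1, 0, 0, 0, 0, 0, 0, 1, 0, 0, 0, 0, 0, 0, 1, 0, 0, 0, 0, 0, 0, 1]
}}

```text
time: 35.98
position: [0.6422, 0.0246, 0.0845]
tool_rot: [0.646, 0.764, 0.0, 0.0]
ft_force: [1.3, -0.2, -1.7]
grip_width: 0.0624
grip_force: 25.0
```

```bash
python3 - <<'E'
from h import *
o=robot.get_obs(); im=robot.camera('wrist'); cv2.imwrite('pics/w15.png',im);print(o['position'],o['tool_rot'],o['ft_force'])
plateloc(im,o,range(110,220,40)); g=cv2.cvtColor(im,cv2.COLOR_BGR2GRAY)
print('boss',rim(im,o,(.6217,.150),.038,.016))
for r in(218,224,230):print(r,''.join('%4d'%x for x in g[r,270:372:3]))
m=1-smask(im,50); n,l=cv2.connectedComponents(m); print(g[270:325:3,322]) 
E
```

```text
[0.64217857 0.02459546 0.08450612] [6.45772341e-01 7.63529826e-01 4.26443026e-04 3.27260021e-04] [ 1.27187602 -0.19808568 -1.74559119]
110 220 423 [ 0.0905 -0.0001] w 0.1212
150 224 420 [0.0673 0.0002] w 0.1207
190 227 416 [ 0.0426 -0.0001] w 0.1203
boss (array([0.6217, 0.146 ]), array([ 1.231e-01, -1.000e-04,  4.650e-02]), np.float32(-1871.0312))
218  228 227 227 228 227 228 228 228 228 227 227 228 227 214 162 107 102 105 101 100 103 144 165 168 168 168 169 168 169 169 168 169 168 168
224  227 227 227 228 228 228 227 227 227 227 167 104 104 102 100  98  98  98  98  98  98  98  97  96  96 144 168 168 168 168 169 168 168 167
230  227 227 228 227 227 227 227 227 128 107 106 104 103 101  99  98  98  97  98  98  98  98  97  96  96  94  96 128 168 168 169 167 168 167
[222 222 222 187  91  90  90  89  92  89  88  89  87  87  88 144 149 166
 226]
```

{"method": "jog_arm", "body": {
  "motion": [0, 0.012, 0.02, 0, 0, 0, 1, 0, 0, 0.015, 0, 0, 0, 1, 0, 0, 0, 0, 0, 0, 1, 0, 0, 0, 0, 0, 0, 1]
}}

```text
time: 36.52
position: [0.6428, 0.0246, 0.0833]
tool_rot: [0.646, 0.764, 0.001, 0.0]
ft_force: [-0.5, 1.1, 0.5]
grip_width: 0.0625
grip_force: 25.0
```

{"method": "jog_arm", "body": {
  "motion": [0, 0, 0.01, 0, 0, 0, 1, 0, 0, 0, 0, 0, 0, 1, 0, 0, 0, 0, 0, 0, 0, 0, 0, 0, 0, 0, 0, -0.6, 0, 0, 0, 0, 0, 0, -1, 0, 0, 0, 0, 0, 0, -1, 0, 0, -0.5, 0, 0, 0, -1, 0, 0, -1, 0, 0, 0, -1, 0, 0, -1, 0, 0, 0, -1, 0, 0, -1, 0, 0, 0, -1, 0, 0, 0, 0, 0, 0, -1, 0, 0, 0, 0, 0, 0, -1]
}}

```text
time: 38.02
position: [0.6421, 0.0246, 0.2232]
tool_rot: [0.646, 0.764, 0.0, 0.0]
ft_force: [-0.9, -0.0, -1.4]
grip_width: 0.0869
grip_force: 0.0
```

```bash
python3 - <<'E'
from h import *
o=robot.get_obs(); im=robot.camera('wrist'); cv2.imwrite('pics/w16.png',im);print(o['position'],o['tool_rot'])
plateloc(im,o,range(70,220,40)); print('boss',rim(im,o,(.6217,.150),.038,.016)); print('fl',rim(im,o,(.643,.027),.078,.032))
C=cam('wrist',o); g=cv2.cvtColor(im,cv2.COLOR_BGR2GRAY)
plan([.4752,.2972,.20],-27.2,o)
E
```

```text
[0.64211688 0.02463333 0.22323965] [6.45763489e-01 7.63537238e-01 4.40693864e-04 4.56466650e-04]
70 256 386 [ 0.1303 -0.0006] w 0.1213
110 258 384 [ 0.0953 -0.0006] w 0.1212
150 260 383 [ 0.0581 -0.0002] w 0.1221
190 262 381 [ 0.0185 -0.0002] w 0.122
boss (array([0.6207, 0.151 ]), array([ 0.1282, -0.0004,  0.1852]), np.float32(-1612.6357))
fl (array([0.6435, 0.0265]), array([0.0016, 0.0015, 0.1452]), np.float32(-446.92773))
turn [ 1.2000e-02 -1.9000e-02  3.1689e+01] shift [-6.826 -4.153  0.581] q [-0.14  0.56  1.4   0.    1.18 -0.3 ] t 38.025
```

View pics/w16.png

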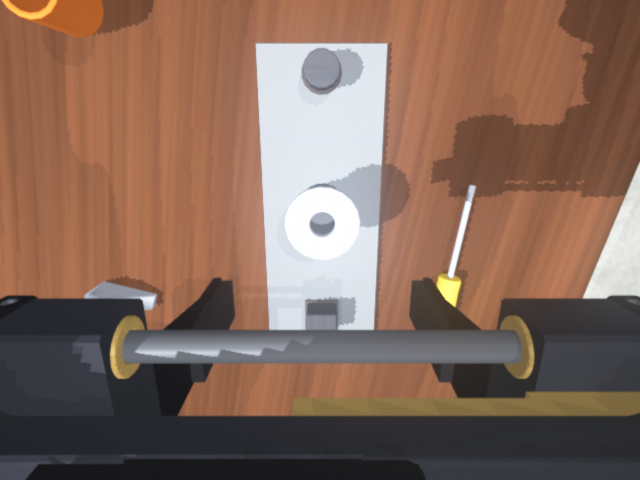

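{"method": "jog_arm", "body": {
  "motion": [0, 0, 0, 0, 0, 0.99, -1, 0, 0, 0, 0, 0, 0.99, -1, 0, 0, 0, 0, 0, 0.99, -1, 0, 0, 0, 0, 0, 0.99, -1, 0, 0, 0, 0, 0, 0.99, -1, 0, 0, 0, 0, 0, 0.99, -1, 0, 0, 0, 0, 0, 0.99, -1, 0, 0, 0, 0, 0, 0.99, -1, 0, 0, 0, 0, 0, 0.99, -1, 0, 0, 0, 0, 0, 0.99, -1, 0, 0, 0, 0, 0, 0.99, -1, 0, 0, 0, 0, 0, 0.99, -1]
}}

```text
time: 39.58
position: [0.6414, 0.0247, 0.2208]
tool_rot: [0.899, 0.438, -0.001, -0.001]
ft_force: [1.4, 0.1, 0.3]
grip_width: 0.0871
grip_force: 0.0
```

{"method": "jog_arm", "body": {
  "motion": [0, 0, 0, 0, 0, 0.99, -1, 0, 0, 0, 0, 0, 0.99, -1, 0, 0, 0, 0, 0, 0.99, -1, 0, 0, 0, 0, 0, 0.99, -1, 0, 0, 0, 0, 0, 0.99, -1, 0, 0, 0, 0, 0, 0.99, -1, 0, 0, 0, 0, 0, 0.99, -1, 0, 0, 0, 0, 0, 0.99, -1, 0, 0, 0, 0, 0, 0.99, -1, 0, 0, 0, 0, 0, 0.99, -1, 0, 0, 0, 0, 0, 0.99, -1, 0, 0, 0, 0, 0, 0.99, -1]
}}

```text
time: 41.08
position: [0.6414, 0.0247, 0.2208]
tool_rot: [0.999, 0.038, -0.001, -0.0]
ft_force: [0.2, -0.4, -0.1]
grip_width: 0.0871
grip_force: 0.0
```

{"method": "jog_arm", "body": {
  "motion": [0, 0, 0, 0, 0, 0.99, -1, 0, 0, 0, 0, 0, 0.99, -1, 0, 0, 0, 0, 0, 0.99, -1, 0, 0, 0, 0, 0, 0.99, -1, 0, 0, 0, 0, 0, 0.99, -1, 0, 0, 0, 0, 0, 0.99, -1, 0, 0, 0, 0, 0, 0.99, -1, 0, 0, 0, 0, 0, 0.99, -1, 0, 0, 0, 0, 0, 0, -1, 0, 0, 0, 0, 0, 0, -1]
}}

```text
time: 42.32
position: [0.642, 0.0246, 0.2217]
tool_rot: [0.972, -0.234, -0.0, -0.0]
ft_force: [-0.1, 0.5, 0.4]
grip_width: 0.0874
grip_force: 0.0
```

```bash
python3 -c "
from h import *
plan([.4752,.2972,.20],-27.2)"
```

```text
turn [0.    0.014 0.02 ] shift [-6.824 -4.155  0.543] q [-0.14  0.56  1.4   0.    1.18  1.91] t 42.325
```

{"method": "jog_arm", "body": {
  "motion": [-0.975, -0.594, 0.078, 0, 0, 0, -1, -0.975, -0.594, 0.078, 0, 0, 0, -1, -0.975, -0.594, 0.078, 0, 0, 0, -1, -0.975, -0.594, 0.078, 0, 0, 0, -1, -0.975, -0.594, 0.078, 0, 0, 0, -1, -0.975, -0.594, 0.078, 0, 0, 0, -1, -0.975, -0.594, 0.078, 0, 0, 0, -1, 0, 0, 0, 0, 0, 0, -1, 0, 0, 0, 0, 0, 0, -1, 0, 0, 0, 0, 0, 0, -1]
}}

```text
time: 43.58
position: [0.4765, 0.2964, 0.2008]
tool_rot: [0.972, -0.236, 0.001, -0.0]
ft_force: [-0.6, -0.1, -0.2]
grip_width: 0.0869
grip_force: 0.0
```

```bash
python3 - <<'E'
from h import *
o=robot.get_obs(); im=robot.camera('wrist'); cv2.imwrite('pics/w17.png',im);C=cam('wrist',o); print(o['position'],o['tool_rot'])
for s in(40,55,70):
    x,i=fit(C,smask(im,s),'tall',[.4752,.2972,-27.2],0); print(x,i)
    y=np.radians(x[2]); plan([*x[:2],.0195],x[2],o)
g=1-np.minimum(1,cv2.cvtColor(im,cv2.COLOR_BGR2GRAY)//45); n,l,st,ce=cv2.connectedComponentsWithStats(g.astype(np.uint8)); 
R=Ro.from_quat(o['tool_rot']).as_matrix()
for k in range(1,n):
    if st[k,4]>300 and st[k,1]+st[k,3]<275: print('dark',st[k],(R.T@(ray(C,*ce[k],.02)-o['position'])).round(3))
E
```

```text
[0.47650718 0.29635019 0.20080432] [ 9.71870117e-01 -2.35516180e-01  7.47612915e-04 -2.13620584e-04]
[  0.47511009   0.29744189 -29.01977807] 0.9655941382605926
turn [-0.011 -0.019  0.444] shift [-0.044 -0.007  4.533] q [ 0.36  0.48  1.63 -0.    1.03  2.4 ] t 43.575
[  0.47522016   0.29700839 -29.78414191] 0.9573590942653212
turn [-0.011 -0.019  0.635] shift [-3.600e-02  2.000e-03  4.533e+00] q [ 0.36  0.48  1.63 -0.    1.03  2.4 ] t 43.575
[  0.47522915   0.29698724 -29.79465168] 0.9525045262522631
turn [-0.011 -0.019  0.638] shift [-3.600e-02  2.000e-03  4.533e+00] q [ 0.36  0.48  1.63 -0.    1.03  2.4 ] t 43.575
```

View pics/w17.png

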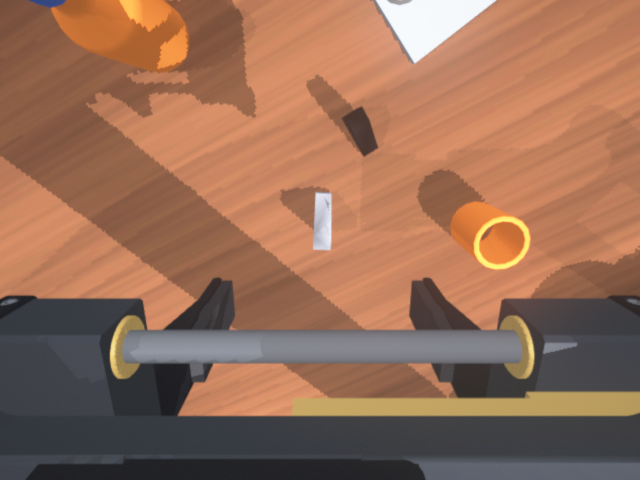

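{"method": "jog_arm", "body": {
  "grip_force": 25,
  "motion": [-0.04, 0, 0.6, 0, 0, 0.58, -1, 0, 0, 0.7, 0, 0, 0, -1, 0, 0, 0.7, 0, 0, 0, -1, 0, 0, 0.7, 0, 0, 0, -1, 0, 0, 0.7, 0, 0, 0, -1, 0, 0, 0.6, 0, 0, 0, -1, 0, 0, 0.4, 0, 0, 0, -0.5, 0, 0, 0.1, 0, 0, 0, 0, 0, 0, 0, 0, 0, 0, 1, 0, 0, 0, 0, 0, 0, 1, 0, 0, 0, 0, 0, 0, 1, 0, 0, 0, 0, 0, 0, 1]
}}

```text
time: 45.12
position: [0.4746, 0.2981, 0.0212]
tool_rot: [0.967, -0.254, 0.001, -0.0]
ft_force: [-0.5, 0.2, 0.4]
grip_width: 0.035
grip_force: 0.0
```

{"method": "jog_arm", "body": {
  "motion": [0, 0, 0, 0, 0, 0, 1, 0, 0, 0, 0, 0, 0, 1, 0, 0, 0, 0, 0, 0, 1]
}}

```text
time: 45.5
position: [0.4743, 0.2979, 0.0208]
tool_rot: [0.967, -0.254, 0.0, -0.0]
ft_force: [-0.6, -0.2, 1.0]
grip_width: 0.0149
grip_force: 25.0
```

{"method": "jog_arm", "body": {
  "motion": [0, 0, -0.6, 0, 0, 0, 1, 0, 0, -0.9, 0, 0, 0, 1, 0, 0, -0.9, 0, 0, 0, 1, 0, 0, -0.9, 0, 0, -0.978, 1, 0, 0, -0.9, 0, 0, -0.978, 1, 0, 0, -0.8, 0, 0, -0.978, 1, 0, 0, 0, 0, 0, -0.978, 1, 0, 0, 0, 0, 0, -0.978, 1, 0, 0, 0, 0, 0, -0.978, 1, 0, 0, 0, 0, 0, -0.978, 1, 0, 0, 0, 0, 0, -0.978, 1, 0, 0, 0, 0, 0, -0.978, 1]
}}

```text
time: 47.0
position: [0.4736, 0.2978, 0.2202]
tool_rot: [0.999, 0.051, -0.0, 0.0]
ft_force: [0.6, -0.3, -1.0]
grip_width: 0.0148
grip_force: 25.0
```

{"method": "jog_arm", "body": {
  "motion": [0, 0, 0, 0, 0, -0.978, 1, 0, 0, 0, 0, 0, -0.978, 1, 0, 0, 0, 0, 0, -0.978, 1, 0, 0, 0, 0, 0, -0.978, 1, 0, 0, 0, 0, 0, -0.978, 1, 0, 0, 0, 0, 0, -0.978, 1, 0, 0, 0, 0, 0, -0.978, 1, 0, 0, 0, 0, 0, -0.978, 1, 0, 0, 0, 0, 0, -0.978, 1, 0, 0, 0, 0, 0, -0.978, 1, 0, 0, 0, 0, 0, -0.978, 1, 0, 0, 0, 0, 0, -0.978, 1]
}}

```text
time: 48.5
position: [0.4736, 0.2977, 0.2202]
tool_rot: [0.896, 0.445, -0.0, 0.0]
ft_force: [0.4, 0.8, -1.5]
grip_width: 0.0153
grip_force: 25.0
```

{"method": "jog_arm", "body": {
  "motion": [0, 0, 0, 0, 0, -0.978, 1, 0, 0, 0, 0, 0, -0.978, 1, 0, 0, 0, 0, 0, -0.978, 1, 0, 0, 0, 0, 0, -0.978, 1, 0, 0, 0, 0, 0, -0.978, 1, 0, 0, 0, 0, 0, -0.978, 1, 0, 0, 0, 0, 0, -0.978, 1, 0, 0, 0, 0, 0, -0.978, 1, 0, 0, 0, 0, 0, -0.978, 1, 0, 0, 0, 0, 0, -0.978, 1, 0, 0, 0, 0, 0, -0.978, 1, 0, 0, 0, 0, 0, -0.978, 1]
}}

```text
time: 50.0
position: [0.4736, 0.2978, 0.2202]
tool_rot: [0.645, 0.765, -0.0, -0.0]
ft_force: [-0.6, -0.6, -1.1]
grip_width: 0.0148
grip_force: 25.0
```

```bash
python3 -c "
from h import *
o=robot.get_obs(); print(o['position'])
plan([.6427-.168*.06,.027+.986*.06,.20],99.66)"
```

```text
[0.47359752 0.29776087 0.22018761]
turn [-0.004  0.003  0.019] shift [-5.882  3.032  0.505] q [ 0.36  0.46  1.61 -0.    1.07  0.19] t 50.0
```

{"method": "jog_arm", "body": {
  "motion": [-0.98, 0.505, 0, 0, 0, 0, 1, -0.98, 0.505, 0, 0, 0, 0, 1, -0.98, 0.505, 0, 0, 0, 0, 1, -0.98, 0.505, 0, 0, 0, 0, 1, -0.98, 0.505, 0, 0, 0, 0, 1, -0.98, 0.505, 0, 0, 0, 0, 1, 0, 0, 0.6, 0, 0, 0, 1, 0, 0, 0.6, 0, 0, 0, 1, 0, 0, 0.5, 0, 0, 0, 1, 0, 0, 0, 0, 0, 0, 1, 0, 0, 0, 0, 0, 0, 1, 0, 0, 0, 0, 0, 0, 1]
}}

```text
time: 51.5
position: [0.6337, 0.0863, 0.154]
tool_rot: [0.645, 0.764, 0.001, 0.001]
ft_force: [-0.5, -0.3, -1.4]
grip_width: 0.015
grip_force: 25.0
```

```bash
python3 - <<'E'
from h import *
o=robot.get_obs(); im=robot.camera('wrist'); cv2.imwrite('pics/w18.png',im);print(o['position'],o['tool_rot'],o['ft_force'])
plateloc(im,o,range(10,230,20)); print('boss',rim(im,o,(.6217,.150),.038,.016))
S=cv2.cvtColor(im,cv2.COLOR_BGR2HSV)[...,1]; print(S[0:120:3,270])
C=cam('wrist',o);T=np.array(o['position']);R=Ro.from_quat(o['tool_rot']).as_matrix()
for v in(30,60,90): print(v,(R.T@(ray(C,290,v,.008)-T)).round(4))
E
```

```text
[0.63369105 0.08633454 0.15402874] [0.64534183 0.76389226 0.00104896 0.00119946] [-0.50497097 -0.33504514 -1.38517162]
10 235 237 [ 0.1608 -0.0616] w 0.0022Traceback (most recent call last):
  File "<stdin>", line 3, in <module>
  File "h.py", line 67, in plateloc
    a,b=[R.T@(ray(C,u,r,.008)-T) for u in(c[0]-.5,c[-1]+.5)]; print(r,c[0],c[-1],((a+b)/2)[:2].round(4),'w',(b-a)[1].round(4))
                                          ~^^^
IndexError: index 0 is out of bounds for axis 0 with size 0
```

```bash
python3 - <<'E'
from h import *
o=robot.get_obs(); im=cv2.imread('pics/w18.png'); g=cv2.cvtColor(im,cv2.COLOR_BGR2GRAY)
plateloc(im,o,range(60,230,20)); print('boss',rim(im,o,(.6217,.150),.038,.016))
S=cv2.cvtColor(im,cv2.COLOR_BGR2HSV)[...,1]; print(S[0:60:3,270])
C=cam('wrist',o);T=np.array(o['position']);R=Ro.from_quat(o['tool_rot']).as_matrix()
for v in(20,30,40): print(v,(R.T@(ray(C,270,v,.008)-T)).round(4))
c=robot.calibration('wrist');Tt=np.linalg.inv(c['T_tool_cam'])
for dx in(-.002,0,.002):
    print(dx,proj((C[0],Tt[:3,:3],Tt[:3,3]),[[.02+dx,-.0075,.0208],[.02+dx,.0075,.0208],[.02+dx,-.0075,.0108],[.02+dx,.0075,.0108]]).round(1).tolist())
print(g[225:300:2,321])
for r in(245,255,265): print(r,g[r,295:350:2])
E
```

```text
Traceback (most recent call last):
  File "h.py", line 67, in plateloc
    a,b=[R.T@(ray(C,u,r,.008)-T) for u in(c[0]-.5,c[-1]+.5)]; print(r,c[0],c[-1],((a+b)/2)[:2].round(4),'w',(b-a)[1].round(4))
                                          ~^^^
IndexError: index 0 is out of bounds for axis 0 with size 0
```

```bash
python3 - <<'E'
from h import *
o=robot.get_obs(); im=cv2.imread('pics/w18.png'); g=cv2.cvtColor(im,cv2.COLOR_BGR2GRAY)
plateloc(im,o,range(150,235,12)); print('boss',rim(im,o,(.6217,.150),.038,.016))
S=cv2.cvtColor(im,cv2.COLOR_BGR2HSV)[...,1]; print(S[90:160:2,270])
C=cam('wrist',o);T=np.array(o['position']);R=Ro.from_quat(o['tool_rot']).as_matrix()
for v in(100,110,120,130): print(v,(R.T@(ray(C,270,v,.008)-T)).round(4))
c=robot.calibration('wrist');Tt=np.linalg.inv(c['T_tool_cam'])
for dx in(-.002,0,.002):
    print(dx,proj((C[0],Tt[:3,:3],Tt[:3,3]),[[.02+dx,-.0075,.0208],[.02+dx,.0075,.0208],[.02+dx,-.0075,.0108],[.02+dx,.0075,.0108]]).round(1).tolist())
print(g[225:300:2,321])
for r in(245,255,265): print(r,g[r,295:350:2])
E
```

```text
150 244 394 [ 0.0627 -0.0021] w 0.1206
162 244 393 [ 0.0533 -0.0025] w 0.121
174 245 393 [ 0.0437 -0.0022] w 0.1214
186 246 392 [ 0.0339 -0.0022] w 0.1209
198 247 391 [ 0.0239 -0.0022] w 0.1204
210 247 391 [ 0.0137 -0.0022] w 0.1216
222 248 390 [ 0.0032 -0.0022] w 0.1212
234 249 389 [-0.0074 -0.0023] w 0.1207
boss (array([0.6207, 0.1525]), array([ 0.0674, -0.002 ,  0.116 ]), np.float32(-2054.9385))
[123 122 119 120 119 119 117 115 115 114 113  87  13  11  10  11  10  11
  11  11  11  11  11  11  11  11  11  12  11  11  11  12  12  11  11]
100 [ 0.1001 -0.0397  0.1458]
110 [ 0.0929 -0.04    0.1458]
120 [ 0.0855 -0.0403  0.1458]
130 [ 0.078  -0.0406  0.1458]
-0.002 [[306.9, 257.3], [336.5, 257.3], [306.1, 264.6], [337.3, 264.6]]
0 [[306.9, 253.6], [336.6, 253.6], [306.1, 260.7], [337.4, 260.7]]
0.002 [[306.8, 249.8], [336.6, 249.8], [306.0, 256.8], [337.5, 256.8]]
[239 239 239 239 238 238 238 238 238 238 237 237 225 154 157 169 177 176
 175 174 171 168 167 167 166 166 164 161 160 160 159 155 152 150 147 148
 148 147]
245 [238 237 237 238 237 237 237 238 237 238 238 238 237 237 237 237 237 238
 238 238 238 238 237 237 237 238 237 237]
255 [237 237 237 237 237 235 179 176 175 174 173 173 171 169 167 166 166 162
 162 161 161 199 236 237 237 236 236 235]
265 [232 236 237 236 237 227 184 183 180 177 175 175 175 171 169 168 167 167
 166 162 161 167 177 178 177 177 177 177]
```

{"method": "jog_arm", "body": {
  "motion": [-0.07, -0.048, 0.3, 0, 0, 0, 1, 0, 0, 0.6, 0, 0, 0, 1, 0, 0, 0.6, 0, 0, 0, 1, 0, 0, 0.6, 0, 0, 0, 1, 0, 0, 0.5, 0, 0, 0, 1, 0, 0, 0.2, 0, 0, 0, 1, 0, 0, 0, 0, 0, 0, 1, 0, 0, 0, 0, 0, 0, 1, 0, 0, 0, 0, 0, 0, 1, 0, 0, 0, 0, 0, 0, 1]
}}

```text
time: 52.8
position: [0.632, 0.0832, 0.0415]
tool_rot: [0.645, 0.764, 0.001, 0.001]
ft_force: [0.1, 0.3, -1.2]
grip_width: 0.0151
grip_force: 25.0
```

```bash
cat >> h.py <<'E'
def near(im,o,boss=True):
    plateloc(im,o,(210,225),lo=150,hi=500); C=cam('wrist',o);T=np.array(o['position']);R=Ro.from_quat(o['tool_rot']).as_matrix()
    e=R[:,0]; r=rim(im,o,T[:2]+.07*e[:2],.038,.016); print('boss',r[1:])
    S=cv2.cvtColor(im,cv2.COLOR_BGR2HSV)[...,1].astype(int); c=S[:230,285]; k=[v for v in range(3,228) if c[v-3:v].min()>60 and c[v:v+3].max()<50]
    print('end rows',k,[(R.T@(ray(C,285,v-.5,.008)-T))[0].round(4) for v in k])
E
python3 - <<'E'
from h import *
o=robot.get_obs(); im=robot.camera('wrist'); cv2.imwrite('pics/w19.png',im);print(o['position'],o['tool_rot'],o['ft_force'])
near(im,o)
E
```

```text
[0.63204794 0.08321623 0.04154285] [6.45400556e-01 7.63843516e-01 7.50883866e-04 8.00623183e-04] [ 0.10867396  0.27207389 -1.17490994]
210 207 437 [0.0396 0.0002] w 0.1207
225 209 435 [0.0315 0.0002] w 0.1201
boss (array([0.0694, 0.0004, 0.0035]), np.float32(-1906.9951))
end rows [100] [np.float64(0.0937)]
```

{"method": "jog_arm", "body": {
  "motion": [0, 0.015, 0.15, 0, 0, 0, 1, 0, 0, 0.13, 0, 0, 0, 1, 0, 0, 0, 0, 0, 0, 1, 0, 0, 0, 0, 0, 0, 1]
}}

```text
time: 53.35
position: [0.632, 0.0833, 0.0294]
tool_rot: [0.645, 0.764, 0.0, 0.0]
ft_force: [0.4, 0.4, -0.7]
grip_width: 0.0146
grip_force: 25.0
```

{"method": "jog_arm", "body": {
  "motion": [-0.1, 0, 0, 0, 0, 0, 1, -0.085, 0, 0, 0, 0, 0, 1, 0, 0, 0, 0, 0, 0, 1, 0, 0, 0, 0, 0, 0, 1]
}}

```text
time: 53.85
position: [0.6335, 0.0759, 0.0297]
tool_rot: [0.646, 0.764, 0.0, 0.0]
ft_force: [-0.9, -0.8, -1.9]
grip_width: 0.0149
grip_force: 25.0
```

```bash
python3 - <<'E'
from h import *
o=robot.get_obs(); im=robot.camera('wrist'); cv2.imwrite('pics/w20.png',im);print(o['position'],o['tool_rot'],o['ft_force'])
near(im,o)
E
```

```text
[0.63347998 0.07594516 0.02970843] [6.45517346e-01 7.63745436e-01 4.14642888e-04 3.06899955e-04] [-0.92019171 -0.82035766 -1.9383136 ]
210 199 444 [ 0.0423 -0.0001] w 0.1204
225 201 443 [0.0347 0.0002] w 0.1204
boss (array([ 0.076 ,  0.0005, -0.0083]), np.float32(-2046.6592))
end rows [80] [np.float64(0.1013)]
```

{"method": "jog_arm", "body": {
  "motion": [-0.015, 0.005, 0.02, 0, 0, 0, 1, 0, 0, 0.015, 0, 0, 0, 1, 0, 0, 0, 0, 0, 0, 1, 0, 0, 0, 0, 0, 0, 1]
}}

```text
time: 54.4
position: [0.6339, 0.0755, 0.0288]
tool_rot: [0.645, 0.764, 0.0, 0.0]
ft_force: [-1.1, -0.7, 5.5]
grip_width: 0.0149
grip_force: 25.0
```

{"method": "jog_arm", "body": {
  "motion": [0, 0, 0, 0, 0, 0, 0.4, 0, 0, 0, 0, 0, 0, 0, 0, 0, 0, 0, 0, 0, -0.3, 0, 0, 0, 0, 0, 0, -0.3, 0, 0, -0.4, 0, 0, 0, -0.3, 0, 0, -0.8, 0, 0, 0, -0.3, 0, 0, -1, 0, 0, 0, -0.3, 0, 0, -1, 0, 0, 0, -0.3, 0, 0, -1, 0, 0, 0, -1, 0, 0, 0, 0, 0, 0, -1, 0, 0, 0, 0, 0, 0, -1, 0, 0, 0, 0, 0, 0, -1]
}}

```text
time: 55.9
position: [0.6325, 0.0755, 0.195]
tool_rot: [0.645, 0.764, -0.0, -0.001]
ft_force: [0.1, 1.1, -0.1]
grip_width: 0.0844
grip_force: 0.0
```

```bash
python3 - <<'E'
from h import *
o=robot.get_obs(); im=robot.camera('wrist'); cv2.imwrite('pics/w21.png',im);print(o['position'],o['tool_rot'],o['ft_force'])
near(im,o); g=cv2.cvtColor(im,cv2.COLOR_BGR2GRAY); print(proj(cam('wrist',o),[[.6343,.0763,.064-.0]]))
plan([.4444,-.1108,.20],173.5,o)
E
```

```text
[0.63254763 0.0754848  0.19497919] [ 6.45422224e-01  7.63825361e-01 -4.94920225e-04 -8.52090424e-04] [ 0.1148327   1.06090428 -0.07833177]
210 260 386 [0.0042 0.0012] w 0.1212
225 261 385 [-0.0106  0.0012] w 0.1208
boss (array([0.076 , 0.0003, 0.157 ]), np.float32(-1872.9785))
end rows [102] [np.float64(0.1014)]
[[324.30364469 230.12550558]]
turn [-1.7000e-02 -2.5000e-02 -1.8474e+01] shift [ 4.146 -5.16  -0.126] q [-0.06  0.59  1.44  0.    1.12 -0.22] t 55.9
```

View pics/w21.png

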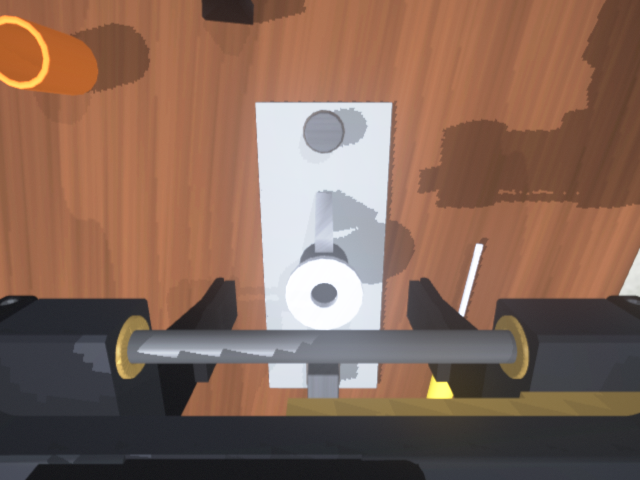

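{"method": "jog_arm", "body": {
  "motion": [0, 0, 0, 0, 0, -0.972, -1, 0, 0, 0, 0, 0, -0.972, -1, 0, 0, 0, 0, 0, -0.972, -1, 0, 0, 0, 0, 0, -0.972, -1, 0, 0, 0, 0, 0, -0.972, -1, 0, 0, 0, 0, 0, -0.972, -1, 0, 0, 0, 0, 0, -0.972, -1, 0, 0, 0, 0, 0, -0.972, -1, 0, 0, 0, 0, 0, -0.972, -1, 0, 0, 0, 0, 0, -0.972, -1, 0, 0, 0, 0, 0, -0.972, -1, 0, 0, 0, 0, 0, -0.972, -1]
}}

```text
time: 57.45
position: [0.633, 0.0754, 0.1949]
tool_rot: [0.289, 0.957, -0.0, -0.001]
ft_force: [-0.3, 0.1, -0.3]
grip_width: 0.087
grip_force: 0.0
```

{"method": "jog_arm", "body": {
  "motion": [0, 0, 0, 0, 0, -0.972, -1, 0, 0, 0, 0, 0, -0.972, -1, 0, 0, 0, 0, 0, -0.972, -1, 0, 0, 0, 0, 0, -0.972, -1, 0, 0, 0, 0, 0, -0.972, -1, 0, 0, 0, 0, 0, -0.972, -1, 0, 0, 0, 0, 0, -0.972, -1, 0, 0, 0, 0, 0, 0, -1, 0, 0, 0, 0, 0, 0, -1]
}}

```text
time: 58.58
position: [0.6333, 0.0754, 0.1956]
tool_rot: [0.057, 0.998, 0.0, -0.0]
ft_force: [-0.0, -1.5, 0.7]
grip_width: 0.0871
grip_force: 0.0
```

```bash
python3 -c "
from h import *
plan([.4444,-.1108,.20],173.5)"
```

```text
turn [ 0.003 -0.005 -0.02 ] shift [ 4.166 -5.161 -0.111] q [-0.06  0.59  1.44  0.    1.12 -1.51] t 58.575
```

{"method": "jog_arm", "body": {
  "motion": [0.694, -0.86, 0, 0, 0, 0, -1, 0.694, -0.86, 0, 0, 0, 0, -1, 0.694, -0.86, 0, 0, 0, 0, -1, 0.694, -0.86, 0, 0, 0, 0, -1, 0.694, -0.86, 0, 0, 0, 0, -1, 0.694, -0.86, 0, 0, 0, 0, -1, 0, 0, 0, 0, 0, 0, -1, 0, 0, 0, 0, 0, 0, -1, 0, 0, 0, 0, 0, 0, -1]
}}

```text
time: 59.7
position: [0.4456, -0.1102, 0.1961]
tool_rot: [0.056, 0.998, 0.0, 0.001]
ft_force: [0.2, 0.4, 0.2]
grip_width: 0.0871
grip_force: 0.0
```

```bash
python3 - <<'E'
from h import *
o=robot.get_obs(); im=robot.camera('wrist'); cv2.imwrite('pics/w22.png',im);C=cam('wrist',o); print(o['position'],o['tool_rot'])
for s in(40,55,70):
    m=smask(im,s); n,l,st,ce=cv2.connectedComponentsWithStats(m); u=proj(C,[.4444,-.1108,.01])[0]
    for k in range(1,n):
        if st[k,4]>200 and abs(ce[k]-u).max()<60: print(st[k],ce[k].round(1))
    x,i=fit(C,m,'low',[.4444,-.1108,-6.5],0); print(x,i)
    plan([*x[:2],.0195],x[2]+180,o)
E
```

```text
[ 0.4456445  -0.11021048  0.1961123 ] [5.63102495e-02 9.98412906e-01 5.14386307e-05 9.06831206e-04]
[ 312  180   18   64 1079] [320.9 210.9]
[ 0.44528072 -0.11006736 -5.69189435] 0.9701492537313433
turn [ 0.003  0.026 -0.191] shift [9.000e-03 3.000e-03 4.415e+00] q [-0.49  0.36  1.88  0.    0.9  -1.95] t 59.7
[ 312  180   19   64 1094] [320.9 210.9]
[ 0.44499155 -0.11004765 -5.64477707] 0.9681111554011731
turn [ 0.003  0.026 -0.203] shift [1.700e-02 2.000e-03 4.415e+00] q [-0.49  0.36  1.88  0.    0.9  -1.95] t 59.7
[ 312  180   19   64 1129] [321.  211.2]
[ 0.44497104 -0.11006861 -5.10002799] 0.9440756720876203
turn [ 0.003  0.026 -0.339] shift [1.700e-02 2.000e-03 4.415e+00] q [-0.49  0.36  1.88  0.    0.9  -1.95] t 59.7
```

{"method": "jog_arm", "body": {
  "motion": [0.06, 0.002, 0.6, 0, 0, -0.2, -1, 0, 0, 0.7, 0, 0, 0, -1, 0, 0, 0.7, 0, 0, 0, -1, 0, 0, 0.7, 0, 0, 0, -1, 0, 0, 0.7, 0, 0, 0, -1, 0, 0, 0.6, 0, 0, 0, -1, 0, 0, 0.3, 0, 0, 0, -0.5, 0, 0, 0.115, 0, 0, 0, 0, 0, 0, 0, 0, 0, 0, 1, 0, 0, 0, 0, 0, 0, 1, 0, 0, 0, 0, 0, 0, 1, 0, 0, 0, 0, 0, 0, 1]
}}

```text
time: 61.25
position: [0.4427, -0.1104, 0.0198]
tool_rot: [0.05, 0.999, -0.0, 0.001]
ft_force: [0.4, -0.9, -0.3]
grip_width: 0.0346
grip_force: 0.0
```

{"method": "jog_arm", "body": {
  "motion": [0, 0, 0, 0, 0, 0, 1, 0, 0, 0, 0, 0, 0, 1, 0, 0, 0, 0, 0, 0, 1]
}}

```text
time: 61.62
position: [0.4425, -0.1103, 0.0195]
tool_rot: [0.05, 0.999, 0.0, 0.001]
ft_force: [0.5, -1.1, 1.4]
grip_width: 0.0146
grip_force: 25.0
```

```bash
python3 -c "
from h import *
plan([.44,-.11,.22],99.66)"
```

```text
turn [1.3000e-02 1.1000e-02 1.8655e+01] shift [ 0.019 -0.061 -5.012] q [-0.49  0.72  2.    0.    0.42 -1.96] t 61.625
```

Gripped. Now I lift and turn back by 18.65 units, which is 19 rows of 0.982.

{"method": "jog_arm", "body": {
  "motion": [0, 0, -0.6, 0, 0, 0, 1, 0, 0, -0.9, 0, 0, 0, 1, 0, 0, -0.9, 0, 0, 0.982, 1, 0, 0, -0.9, 0, 0, 0.982, 1, 0, 0, -0.9, 0, 0, 0.982, 1, 0, 0, -0.8, 0, 0, 0.982, 1, 0, 0, 0, 0, 0, 0.982, 1, 0, 0, 0, 0, 0, 0.982, 1, 0, 0, 0, 0, 0, 0.982, 1, 0, 0, 0, 0, 0, 0.982, 1, 0, 0, 0, 0, 0, 0.982, 1, 0, 0, 0, 0, 0, 0.982, 1]
}}

```text
time: 63.12
position: [0.4417, -0.11, 0.219]
tool_rot: [0.384, 0.923, 0.0, -0.0]
ft_force: [-0.2, 0.2, -1.6]
grip_width: 0.0145
grip_force: 25.0
```

{"method": "jog_arm", "body": {
  "motion": [0, 0, 0, 0, 0, 0.982, 1, 0, 0, 0, 0, 0, 0.982, 1, 0, 0, 0, 0, 0, 0.982, 1, 0, 0, 0, 0, 0, 0.982, 1, 0, 0, 0, 0, 0, 0.982, 1, 0, 0, 0, 0, 0, 0.982, 1, 0, 0, 0, 0, 0, 0.982, 1, 0, 0, 0, 0, 0, 0.982, 1, 0, 0, 0, 0, 0, 0.982, 1, 0, 0, 0, 0, 0, 0, 1, 0, 0, 0, 0, 0, 0, 1]
}}

```text
time: 64.5
position: [0.442, -0.1102, 0.2192]
tool_rot: [0.645, 0.764, 0.0, -0.0]
ft_force: [0.5, 0.4, -0.9]
grip_width: 0.0143
grip_force: 25.0
```

```bash
python3 -c "
from h import *
o=robot.get_obs(); print(o['position'])
plan([.6427+.168*.072,.027-.986*.072,.20],99.66)"
```

```text
[ 0.44200209 -0.11021201  0.21922474]
turn [ 0.007 -0.006  0.01 ] shift [0.739 5.522 0.481] q [-0.49  0.32  1.86  0.    0.96 -0.66] t 64.5
```

{"method": "jog_arm", "body": {
  "motion": [0.148, 0.92, 0, 0, 0, 0, 1, 0.148, 0.92, 0, 0, 0, 0, 1, 0.148, 0.92, 0, 0, 0, 0, 1, 0.148, 0.92, 0, 0, 0, 0, 1, 0.148, 0.92, 0, 0, 0, 0, 1, 0.148, 0.92, 0, 0, 0, 0, 1, 0, 0, 0.6, 0, 0, 0, 1, 0, 0, 0.6, 0, 0, 0, 1, 0, 0, 0.4, 0, 0, 0, 1, 0, 0, 0, 0, 0, 0, 1, 0, 0, 0, 0, 0, 0, 1, 0, 0, 0, 0, 0, 0, 1]
}}

```text
time: 66.0
position: [0.6549, -0.0386, 0.1569]
tool_rot: [0.645, 0.764, 0.001, 0.001]
ft_force: [-0.2, -0.1, -0.9]
grip_width: 0.0149
grip_force: 25.0
```

```bash
python3 - <<'E'
from h import *
o=robot.get_obs(); im=robot.camera('wrist'); cv2.imwrite('pics/w23.png',im);print(o['position'],o['tool_rot'],o['ft_force'])
g=cv2.cvtColor(im,cv2.COLOR_BGR2GRAY); C=cam('wrist',o);T=np.array(o['position']);R=Ro.from_quat(o['tool_rot']).as_matrix()
plateloc(im,o,(20,40,60,190,210,225),lo=180,hi=470)
print('boss exp',proj(C,[.6217,.150,.038]),'flange top exp',proj(C,[.6427,.027,.078]))
print('flange col',g[60:200:2,322]); v=int(proj(C,[.6427,.027,.078])[0,1]); print('row',v,g[v,262:384:2])
c=robot.calibration('wrist');Tt=np.linalg.inv(c['T_tool_cam'])
for dx in(-.004,-.002,0,.002): # vertical edge leads at +x : foot and top corners
    print(dx,proj((C[0],Tt[:3,:3],Tt[:3,3]),[[.03+dx,-.0075,.0195],[.03+dx,.0075,.0195],[.03+dx,-.0075,-.0145],[.03+dx,.0075,-.0145]]).round(1).tolist())
print('gus col',g[205:300:2,321])
for r in(245,255,265): print(r,g[r,295:350:2])
E
```

```text
[ 0.65486477 -0.0385848   0.15691444] [0.64516491 0.76404148 0.00094284 0.00140172] [-0.17208994 -0.09779062 -0.92003346]
20 236 401 [ 0.1551 -0.0023] w 0.1213
40 238 400 [ 0.142 -0.002] w 0.1209
60 239 398 [ 0.1285 -0.0024] w 0.1204
190 247 392 [ 0.03   -0.0018] w 0.1216
210 248 390 [ 0.013  -0.0022] w 0.1211
225 249 389 [-0.0002 -0.0023] w 0.121
boss exp [[319.29990835 -59.49966211]] flange top exp [[319.67056487 150.64195147]]
flange col [191 195 200 203 213 217 219 218 221 219 214 213 207 203 202 194 190 188
 184 233 255 255 255 255 255 255 255 255 255 255 255 255 255 255 255 255
 255 216 193 193 194 194 194 194 194 194 193 194 194 195 194 194 194 193
 194 245 255 255 255 255 255 255 255 255 255 255 255 255 255 255]
row 150 [238 238 239 244 255 255 255 255 255 255 255 255 255 255 255 255 255 255
 255 254 200 193 193 194 194 195 194 194 194 194 194 194 194 194 193 194
 193 216 255 255 255 255 255 255 255 255 255 255 255 255 255 255 255 255
 229 194 193 193 192 191 190]
-0.004 [[306.6, 243.1], [336.8, 243.1], [303.4, 269.2], [340.2, 269.1]]
-0.002 [[306.6, 239.3], [336.9, 239.3], [303.3, 264.6], [340.2, 264.6]]
0 [[306.5, 235.4], [336.9, 235.4], [303.2, 260.0], [340.3, 260.0]]
0.002 [[306.5, 231.5], [337.0, 231.5], [303.1, 255.3], [340.4, 255.3]]
gus col [231 231 231 230 235 238 237 237 237 236 236 236 235 235 235 234 234 229
 207 203 205 203 200 200 192 187 176 167 162 155 153 152 152 150 150 149
 151 149 150 150 151 153 158 159 159 161 166 168]
245 [233 234 234 233 234 231 213 213 215 216 215 212 207 205 202 196 191 188
 183 178 174 185 233 233 233 233 232 233]
255 [225 233 233 233 232 189 177 178 179 179 181 183 185 187 188 188 186 184
 181 175 170 167 218 232 232 232 232 231]
265 [223 231 231 231 183 140 142 146 147 149 151 151 151 153 154 154 156 157
 158 158 161 162 165 221 180 208 217 216]
```

```bash
cat >> h.py <<'E'
def hole(im,o,g0,r=.011,z=.078):
    "flange hole centre in tool coords: blob at the predicted place"
    C=cam('wrist',o);T=np.array(o['position']);R=Ro.from_quat(o['tool_rot']).as_matrix()
    g=cv2.cvtColor(im,cv2.COLOR_BGR2GRAY); u,v=proj(C,[g0[0],g0[1],z])[0].astype(int)
    m=(g<225).astype(np.uint8); n,l,st,ce=cv2.connectedComponentsWithStats(m); k=l[v,u]; s=st[k]
    b=(s[0]-.5,s[1]-.5,s[0]+s[2]-.5,s[1]+s[3]-.5); c=((b[0]+b[2])/2,(b[1]+b[3])/2); f=lambda u,v:R.T@(ray(C,u,v,z)-T)
    print('hole',s,f(*c).round(4)[:2],'dia',(f(b[2],c[1])-f(b[0],c[1]))[1].round(4),(f(c[0],b[1])-f(c[0],b[3]))[0].round(4))
E
python3 - <<'E'
from h import *
o=robot.get_obs(); im=cv2.imread('pics/w23.png'); hole(im,o,(.6427,.027)); print('outer?')
E
```

```text
hole [302 134  35  36 996] [ 0.0663 -0.0017] dia 0.0217 0.0218
outer?
```

{"method": "jog_arm", "body": {
  "motion": [0, -0.048, 0.3, 0, 0, 0, 1, 0, 0, 0.6, 0, 0, 0, 1, 0, 0, 0.6, 0, 0, 0, 1, 0, 0, 0.6, 0, 0, 0, 1, 0, 0, 0.5, 0, 0, 0, 1, 0, 0, 0.4, 0, 0, 0, 1, 0, 0, 0.1, 0, 0, 0, 1, 0, 0, 0, 0, 0, 0, 1, 0, 0, 0, 0, 0, 0, 1, 0, 0, 0, 0, 0, 0, 1]
}}

```text
time: 67.3
position: [0.6529, -0.0387, 0.0326]
tool_rot: [0.645, 0.764, 0.001, 0.001]
ft_force: [0.8, 0.6, -1.1]
grip_width: 0.0149
grip_force: 25.0
```

```bash
python3 - <<'E'
from h import *
o=robot.get_obs(); im=robot.camera('wrist'); cv2.imwrite('pics/w24.png',im);print(o['position'],o['tool_rot'],o['ft_force'])
plateloc(im,o,(190,210,225),lo=130,hi=520); hole(im,o,(.6427,.027))
c=robot.calibration('wrist');Tt=np.linalg.inv(c['T_tool_cam']);C=cam('wrist',o)
print('edge pipe?',proj(C,[.6467,.0034,.008]))
E
```

```text
[ 0.65291775 -0.03874035  0.03255104] [0.64512882 0.76407268 0.00077534 0.00107173] [ 0.75204603  0.58129571 -1.07421726]
190 199 449 [0.0517 0.0012] w 0.1228
210 201 446 [0.0417 0.0009] w 0.1223
225 202 441 [ 0.0339 -0.0001] w 0.1209
hole [ 285  143   79   80 4918] [0.0661 0.0006] dia 0.0232 0.0235
edge pipe? [[323.48554064 208.17196856]]
```

{"method": "jog_arm", "body": {
  "motion": [0, 0.01, 0.09, 0, 0, 0, 1, 0, 0, 0, 0, 0, 0, 1, 0.1, 0, 0, 0, 0, 0, 1, 0.1, 0, 0, 0, 0, 0, 1, 0, 0, 0, 0, 0, 0, 1, 0, 0, 0, 0, 0, 0, 1, 0, 0, 0, 0, 0, 0, 1]
}}

```text
time: 68.22
position: [0.6515, -0.0308, 0.0281]
tool_rot: [0.645, 0.764, 0.0, 0.0]
ft_force: [0.1, 0.4, -1.1]
grip_width: 0.0146
grip_force: 25.0
```

```bash
python3 - <<'E'
from h import *
o=robot.get_obs(); im=robot.camera('wrist'); cv2.imwrite('pics/w25.png',im);print(o['position'],o['tool_rot'],o['ft_force'])
plateloc(im,o,(210,225),lo=130,hi=520); hole(im,o,(.6427,.027))
g=cv2.cvtColor(im,cv2.COLOR_BGR2GRAY); print(g[210:300:3,321]); print(g[255,295:350:2])
E
```

```text
[ 0.65146232 -0.03076166  0.02808867] [6.45171591e-01 7.64037489e-01 4.17299765e-04 3.99844206e-04] [ 0.07958283  0.36266364 -1.12975869]
210 198 452 [0.0427 0.0016] w 0.1236
225 199 448 [0.0352 0.0009] w 0.1227
hole [ 284  174   80   79 4959] [0.058  0.0005] dia 0.0231 0.0234
[121 121 120  85  82  83  84  83  84  82  83 119 123 127 225 235 234 179
 174 174 172 171 170 172 172 172 170 171 170 170]
[236 235 234 234 232 231 233 234 233 234 234 233 233 235 237 237 237 236
 236 235 233 235 236 236 236 236 236 236]
```

{"method": "jog_arm", "body": {
  "motion": [0.01, 0, 0.02, 0, 0, 0, 1, 0, 0, 0.01, 0, 0, 0, 1, 0, 0, 0, 0, 0, 0, 1, 0, 0, 0, 0, 0, 0, 1]
}}

```text
time: 68.78
position: [0.6515, -0.0305, 0.0275]
tool_rot: [0.645, 0.764, 0.0, 0.001]
ft_force: [-1.8, -1.0, 6.1]
grip_width: 0.0148
grip_force: 25.0
```

{"method": "jog_arm", "body": {
  "motion": [0, 0, 0, 0, 0, 0, 0.4, 0, 0, 0, 0, 0, 0, 0, 0, 0, 0, 0, 0, 0, -0.3, 0, 0, 0, 0, 0, 0, -0.3, 0, 0, -0.4, 0, 0, 0, -0.3, 0, 0, -0.8, 0, 0, 0, -0.3, 0, 0, -1, 0, 0, 0, -0.3, -0.6, 0, -1, 0, 0, 0, -0.3, -0.8, 0, -0.5, 0, 0, 0, -0.3, -0.8, 0, 0, 0, 0, 0, -0.3, 0, 0, 0, 0, 0, 0, -0.3, 0, 0, 0, 0, 0, 0, -0.3]
}}

```text
time: 70.28
position: [0.6654, -0.1164, 0.1752]
tool_rot: [0.645, 0.764, 0.001, -0.0]
ft_force: [-0.5, -0.4, -0.7]
grip_width: 0.057
grip_force: 0.0
```

```bash
python3 - <<'E'
from h import *
o=robot.get_obs(); im=robot.camera('wrist'); cv2.imwrite('pics/w26.png',im);print(o['position'],o['tool_rot'],o['ft_force'])
plateloc(im,o,(20,40,60,190,215),lo=180,hi=470); hole(im,o,(.6427,.027))
C=cam('wrist',o);T=np.array(o['position']);R=Ro.from_quat(o['tool_rot']).as_matrix()
g=cv2.cvtColor(im,cv2.COLOR_BGR2GRAY)
c0=np.array([.6427,.027]);e=np.array([-.168,.986])
for n,l,z in(('boss',.125,.038),('lug',-.125,.038),('flange near rim',-.032,.078),('pipe foot near',-.024,.008),('gus top edge',-.030,.042),('gus foot edge',-.03,.008),('gus flat end',-.048,.042),('toe',-.09,.018)): print(n,proj(C,[*(c0+l*e),z]).round(1))
u=int(round(proj(C,[*(c0-.04*e),.042])[0,0])); print(u)
for v in range(20,240,4): print(v,g[v,u-10],g[v,u-6:u+8:3],g[v,u+12])
E
```

```text
[ 0.66541777 -0.11644995  0.17519381] [ 6.45239806e-01  7.63979896e-01  5.49211566e-04 -9.89902532e-05] [-0.48869032 -0.40201234 -0.74257206]
20 245 401 [0.1596 0.001 ] w 0.1218
40 246 404 [0.1457 0.0026] w 0.1252
60 247 401 [0.1314 0.0019] w 0.1238
190 254 390 [0.0268 0.0003] w 0.1211
215 256 389 [0.0041 0.0007] w 0.1209
hole [ 306    0   36   38 1106] [0.1435 0.0011] dia 0.0218 0.0203
boss [[ 324.  -199.5]]
lug [[323.7 204.7]]
flange near rim [[324.2  73.1]]
pipe foot near [[323.6  74. ]]
gus top edge [[323.8  76.8]]
gus foot edge [[323.5  82.1]]
gus flat end [[323.8 103.3]]
toe [[323.6 158.5]]
324
20 193 [194 194 195 195 195] 194
24 195 [195 195 195 196 194] 194
28 194 [196 194 195 195 195] 194
32 195 [195 195 196 195 195] 244
36 255 [222 200 199 202 236] 255
40 255 [255 255 255 255 255] 255
44 255 [255 255 255 255 255] 255
48 255 [255 255 255 255 255] 255
52 255 [255 255 255 255 255] 255
56 255 [255 255 255 255 255] 255
60 255 [255 255 255 255 255] 255
64 255 [255 255 255 255 255] 255
68 255 [255 255 255 255 255] 255
72 254 [254 254 255 255 254] 214
76 230 [229 227 220 215 225] 2
[... 657 characters left out ...]
242 248 250 253] 210
160 228 [228 228 228 229 237] 235
164 236 [236 236 235 235 235] 235
168 236 [236 236 236 235 235] 235
172 235 [235 236 236 235 235] 234
176 214 [165 166 206 159 160] 160
180 110 [111 110 110 109 110] 110
184 119 [117 118 115 115 116] 116
188 168 [167 165 161 162 166] 163
192 168 [166 165 161 161 165] 163
196 168 [165 163 161 160 164] 163
200 167 [164 164 160 160 164] 161
204 167 [164 163 160 160 165] 162
208 165 [165 162 159 159 163] 163
212 166 [163 161 159 159 162] 161
216 164 [162 162 157 158 161] 161
220 163 [162 161 157 157 160] 160
224 167 [166 165 166 168 168] 173
228 124 [135 133 136 137 142] 144
232 130 [133 137 141 140 144] 143
236 130 [133 137 141 140 142] 142
```

```bash
python3 - <<'E'
from h import *
o=robot.get_obs(); im=cv2.imread('pics/w26.png'); C=cam('wrist',o);T=np.array(o['position']);R=Ro.from_quat(o['tool_rot']).as_matrix()
g=cv2.cvtColor(im,cv2.COLOR_BGR2GRAY); print(g[150:192,322]); print(g[64:110,322])
f=lambda v,z:(R.T@(ray(C,323,v,z)-T))[0].round(4)
print('toe',f(159.5,.008),'lug foot',f(175,.008),'lug top',f(186.2,.038),f(224.5,.038),'flange rim near',f(75,.078),f(74,.078),'flat end',[f(v,.042) for v in(102,104,106)])
for r in(90,120,150): print(r,g[r,300:350])
E
```

```text
[233 235 237 241 242 243 244 245 243 235 228 227 228 231 236 236 236 236
 236 236 236 236 236 236 235 222 174 139 135 126 111 104 104 105 118 138
 153 162 163 163 164 163]
[255 255 255 255 255 255 255 255 255 249 219 217 226 218 208 206 206 205
 206 206 205 205 205 205 205 206 207 209 212 214 217 219 221 223 225 229
 233 236 239 240 240 239 239 238 237 236]
toe 0.0533 lug foot 0.0401 lug top 0.0352 0.0035 flange rim near 0.112 0.1126 flat end [np.float64(0.098), np.float64(0.0966), np.float64(0.0952)]
90 [231 231 230 230 230 231 230 231 231 231 231 232 239 241 240 238 235 232
 228 224 219 213 207 202 199 196 194 192 188 186 184 181 178 178 180 178
 178 178 178 177 178 179 188 190 190 191 191 191 190 191]
120 [229 229 228 229 229 229 228 228 229 229 228 230 239 250 251 249 247 243
 239 235 230 225 218 211 207 198 193 189 194 200 206 210 203 189 184 183
 183 183 183 183 184 182 183 182 184 184 182 183 183 183]
150 [237 237 237 236 236 237 236 236 236 230 228 228 228 230 230 224 219 219
 224 226 228 230 233 237 241 244 246 248 249 250 250 244 206 182 180 180
 180 180 180 179 180 180 183 206 231 235 235 235 235 235]
```

```bash
python3 - <<'E'
from h import *
o=robot.get_obs(); C=cam('wrist',o);T=np.array(o['position']);R=Ro.from_quat(o['tool_rot']).as_matrix()
for v in(158,158.5,159,160): print(v,(R.T@(ray(C,322,v,.018)-T))[0].round(4),(R.T@(ray(C,322,v,.008)-T))[0].round(4))
c0=T[:2]+.1443*R[:2,0]+.0005*R[:2,1]; im=cv2.imread('pics/w26.png')
g=cv2.cvtColor(im,cv2.COLOR_BGR2GRAY)
# toe edges across the thickness, and side-edge columns along the gusset
for v in(154,156,158): print(v,g[v,298:350])
f=lambda u,v,z:(R.T@(ray(C,u,v,z)-T))[1].round(4)
print('y toe l/r',f(309,156,.019),f(342.5-.5,156,.019),'flat l/r',f(311.5,90,.042),f(341.5,90,.042),'plate y',f(253.5,190,.008),f(390.5,190,.008),'lug row',[ (i+290,x) for i,x in enumerate(g[205,290:360]) if i%3==0][:25])
E
```

```text
158 0.0555 0.0546
158.5 0.0551 0.0542
159 0.0547 0.0538
160 0.0538 0.0529
154 [236 237 236 237 236 236 237 237 237 236 236 235 230 228 228 227 225 223
 225 229 231 234 237 240 242 244 244 246 248 250 252 252 253 248 213 185
 180 181 180 181 185 203 210 213 229 235 235 236 235 235 235 235]
156 [236 236 236 237 236 236 237 237 237 237 237 236 230 228 228 226 223 224
 228 232 236 239 240 242 244 247 248 249 249 250 252 253 253 252 241 233
 218 211 210 212 230 235 236 236 236 236 235 235 235 236 235 235]
158 [236 236 236 236 236 236 237 236 237 237 237 236 233 228 227 225 225 227
 229 232 236 238 241 242 243 245 247 249 249 249 250 251 252 251 241 236
 236 235 235 236 235 235 236 235 236 236 235 236 235 235 235 235]
y toe l/r -0.0105 0.0169 flat l/r -0.0074 0.0144 plate y -0.0602 0.0608 lug row [(290, np.uint8(235)), (293, np.uint8(236)), (296, np.uint8(235)), (299, np.uint8(226)), (302, np.uint8(160)), (305, np.uint8(166)), (308, np.uint8(162)), (311, np.uint8(164)), (314, np.uint8(166)), (317, np.uint8(164)), (320, np.uint8(164)), (323, np.uint8(159)), (326, np.uint8(160)), (329, np.uint8(162)), (332, np.uint8(163)), (335, np.uint8(162)), (338, np.uint8(163)), (341, np.uint8(130)), (344, np.uint8(168)), (347, np.uint8(174)), (350, np.uint8(175)), (353, np.uint8(174)), (356, np.uint8(174)), (359, np.uint8(174))]
```

```bash
python3 -c "
from h import *
print(robot.hand_in())"
```

```text
the job is handed in; nothing more can be done
None
```

The job is handed in at about 70 s of the 115 s allowed. The pipe stands at the plate centre with the flange on it, each within about 1 mm. Both gussets stand in line with their vertical edges about 6 mm from the pipe. I last checked the tall gusset by camera before placing the low one.

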